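# Zero the bench comparator on its master, then gauge the spacer

## Robot

A 7-joint arm with a two-finger parallel gripper is mounted at the origin on a cart in front of the work surface, level with it; the furniture and walls round the work are solid. World frame = base frame: x ahead of the robot, y to its left, z up, the work surface at z = 0. Lengths are in mm, angles in degrees, forces in N, time in s.
With the tool pointing down it reaches from about 425 to 825 mm from the base axis. Payload 3.6 kg.
Tool frame: the origin (TCP) lies on the centre line of the jaws, within the pads' length; the fingertips stand 19 mm ahead of it and the grasp point (between the pads) is the TCP (env.finger_overhang is the distance from the TCP to the fingertips, in mm); z points along the fingers, y is the direction in which the jaws open and shut (so a half turn about z gives the same grasp; the last joint's range is limited). The gripper opens to 93 mm and grips with 3 to 60 N. Pads are 15 mm wide; open, the fingers measure 128 mm over their backs; the gripper's body (75 mm by 188 mm) begins 65 mm behind the grasp point.
Start: joints at [-72.508, 35.231, -0.722, 81.555, 0.464, 63.22, -2.315], TCP at [211.699, 614.528, 208.04] pointing down, gripper open.
Joint ranges: [-178.69, 178.69], [-17.37, 117.87], [-77.05, 75.6], [15.02, 138.74], [-78.02, 258.01], [0.78, 113.62], [-162.83, 162.83]. Speed limits (degrees/s): [159.86, 159.86, 180, 180, 180, 180, 180].

## Interface

Orientations are given as [roll, pitch, yaw] about the fixed x, y, z axes, in that order (R = Rz(yaw) Ry(pitch) Rx(roll)).
In Python, from workcell import env gives the robot as it stands.
- The arm moves only by the tool drive_tool, never from a script. Its argument "deltas" is a list of rows, each an object of numbers: "dx", "dy", "dz": the shift along the tool's x, y, z in m; "wx", "wy", "wz": the turn, a rotation vector about the tool's x, y, z in degrees; "hand": the finger opening in m, from 0 to 0.093. In form: [{"dx": .., "dy": .., "dz": .., "wx": .., "wy": .., "wz": .., "hand": ..}, ...]. A call has 1 to 8 rows; each row is the pose to reach, as a shift and turn from the pose measured when the call began, along the tool's axes at that moment; what a row does not reach only later rows make up. A row lasts 1/8 s, in which the tool goes at most 62.5 mm and 10.7 degrees, less where a joint would pass 70% of its speed; a pose out of reach is approached as far as the arm can. A call with a gripper value outside its range is refused whole. The fingers move at their own pace and stop on an object; "force" is the grip in N (left out, the last holds). Time passes only in rows, so rows that repeat a pose let the fingers close. It gives the time, the measured TCP pose, the force and the opening at its end, in the units of the state.
- env.read_state(): the state, without advancing time (a new reading comes with each control period).
- env.camera(name): name is "scene" or "top"; returns the picture (480x640x3 uint8, red, green, blue); there is no depth.
- env.calibration(name): a dict with "intrinsics" (3x3 intrinsics, pixels), "pose" (4x4, takes a point from camera to world coordinates). Camera axes: x right, y up, looking along -z (the intrinsics and any distortion apply to the point x, -y, -z); pixel columns grow to the right and rows downward; lengths in mm; the calibration is good to about 2 mm. A picture is of the moment at which its call begins. calibration takes no time and is no camera call.
- env.hand_in(): hands the job in, once; it reports no verdict.
Trained networks look in the newest picture that a camera, given by its name, has taken for a name from the list of things; names that differ only in an ending like _2 or _b are one class to them, and where a whole thing is asked for, a point or a joint stands for the part that bears it (a point fixed in the world has none). Each returns a list of dicts, best first, with "score" (0 to 1); they miss things now and then, are a little off and sometimes report something else, mostly with a low value. They report only what shows in the picture. A call takes as long as a camera call.
- env.masks_of(name, camera): "mask" (480x640 bool, what is visible of it) and "box" ([left, top, width, height] in pixels, round what is visible of it).
The state is a dict: "t": time; "joint_pos": joint angles; "qd": joint speeds; "joint_efforts": joint torques, N m; "ee_pos": TCP position; "orientation": TCP orientation; "force": force on the tool from outside, world axes, zero at the start; "torque": the same for the moment, N m; "opening": opening from 0.0 (shut) to 1.0 (fully open).
Only numpy, scipy, OpenCV 4.12 (cv2) and the standard library are available. Lean on these libraries where they do the work, as an engineer would, in place of code of your own. Each camera call takes 0.05 s, during which the arm holds its last target.

## Task

Zero the comparator on the master block already in its nest: push the gauge head towards the anvil until the sprung tip holds the master firmly against the anvil and the dial needle stands at its thick zero mark, and let go of the head. Then take the master out and stand it upright on the bench, clear of the comparator, and gently slide the long spacer (the same length as the master, flat grip on top) in between tip and anvil, flat on the plate and home against the rear stop and the anvil, without touching the gauge head again. Leave the short spacer and the other loose things on the bench alone.

Things in the scene. Friction and masses are not known exactly. Their poses are not given: they have to be found in the camera images.
- comparator: Bench comparator, fixed: grey plate 135 (x) x 225 (y) x 12 mm, top at z = 12, reaching x -85 to +50, y -160 to +65. Origin on the bench under the nest centre; x points away from the open loading side, y along the gauging line from gauge head to anvil, z up. Oiled: friction 0.2 on plate, anvil, stop, tip. A steel bar 14 mm wide at its +y end is the anvil (see loading).
- rear_stop (a point): Middle of the rear stop's face (comparator x = 17): a steel bar 34 mm long along y, 14 mm high above the plate. A block that is home against it has its centre at comparator x = 0. Axes as the comparator.
- loading (a point): Point on the plate's top in the open loading side, 46 mm (-x) before the nest, clear of tip and head. The anvil bar, 24 mm high above the plate, runs beside it and the nest from comparator x -82 to +24, a fence to slide along. It was clamped by hand: its face (looking to -y) lies anywhere from y = +21 to +29; find it by touch. Axes as the comparator.
- head: Aluminium block 36 x 70 x 26 mm on the plate, with a dial gauge clamped in it (dial on top, 42 mm across, top 48 mm above the bench). Slides only along comparator y, +y to the anvil (63 mm travel); guide friction of about 10 N holds it. Origin: middle of the front lower edge. Dial needle turns clockwise from above, one division per mm, and points at the thick mark, towards the anvil, at zero.
- head_fin (a point): Middle of the grip fin on the rear of the gauge head: 10 mm thick along y, 24 mm wide along x, from 40 to 82 mm above the bench; this point is 60 mm above the bench, 60 mm behind the head's front. Axes as the comparator.
- head_front (a point): Middle of the gauge head's front face on the tip's axis, 24 mm above the bench. The sprung tip (round nose, 6 mm radius) belongs to a dial gauge clamped by hand: its free end is anywhere from 10 to 24 mm before this point (+y) and keeps that; find contact by feel. It goes in 9 mm at most, pushing 1.5 N as it starts to move and 0.8 N more per mm: zero is 5 mm in, 5.5 N; set within about 1 mm.
- master_mid (a point): Centre of the master, 29 mm above its underside: steel block 34 (x) x 50 (y) x 24 mm high, upright corners bevelled 10 mm along x by 6 along y; round stem 16 mm in diameter up to 58 mm above the underside. About 0.22 kg. Starts loose in the nest, 1 to 9 mm short of the anvil, up to 3 mm short of the rear stop, its axes nearly the comparator's.
- spacer_mid (a point): Centre of the long spacer, 29 mm above its underside: aluminium block 34 (x) x 50 (y) x 24 mm high, bevelled like the master; flat grip on top 12 mm thick along x, 26 mm wide along y, from 24 to 58 mm above the underside. About 0.15 kg. Stands on the bench; either end may face the anvil.
- short_spacer_mid (a point): Centre of the short spacer, 29 mm above its underside: like the long spacer but only 34 mm along y. Not used. The two may stand in each other's places.
- white_pot: White screw pot, 48 mm across, 49 mm high, behind the comparator; origin under its centre. Bystander.
- stack_model: Dental cast on a black base, 66 x 76 x 64 mm, behind the comparator; origin under its centre. Bystander.
- mandrel_box: Black bur case, 28 x 56 x 22 mm, at the right of the bench; origin under its centre. Bystander.
- caliper: Spring caliper, 34 x 119 x 7 mm, lying at the right of the bench; origin under its centre. Bystander.

How it is judged (in metres and radians):
On the way, in this order (a step that is already met when the one before it is completed fails the run):
1. the master is held against the anvil by the sprung tip with the gauge at zero (5.5 N, within 1 N) and nothing touches the gauge head but the master (contact force between master and head between 4.5 and 6.5 N and contact force between the fingers and head below 0.2 N and contact force between the fingers and master below 0.2 N), for 0.3 s.
2. the master stands upright on the bench, clear of the comparator, let go (height (world z) of master_mid below 0.033 m and angle between master_mid's own z axis and vertical below 0.1 rad and contact force between the fingers and master below 0.2 N and contact force between master and comparator below 0.1 N), for 0.2 s.
At the end, for the whole second after the job is handed in: The long spacer is flat on the plate, against the rear stop (each within 3 mm) and square to the anvil (0.06 rad), held there by the tip with 4 to 7 N (zero kept); the master stands upright on the bench off the comparator; both released and still (contact force between spacer and head between 4 and 7 N and x of spacer_mid in the frame of comparator between -0.003 and 0.003 m and y of spacer_mid in the frame of comparator between -0.0065 and 0.0065 m and z of spacer_mid in the frame of comparator below 0.044 m and angle between spacer_mid's own z axis and vertical below 0.06 rad and angle between the y axis of spacer_mid and the y axis of comparator, either way round below 0.06 rad and linear speed of each of spacer, master below 0.01 m/s and height (world z) of master_mid below 0.033 m and angle between master_mid's own z axis and vertical below 0.1 rad); the robot touches nothing.
It fails at once if the sprung tip is driven to the end of its travel (more than 10 N on the master or the spacer) (contact force between any of master, spacer and head above 10 N).
It fails at once if the spacer is rammed against the comparator (more than 60 N) (contact force between spacer and comparator above 60 N).
It fails at once if the gauge head is touched by the fingers once the spacer has been brought to the comparator (contact force between the fingers and head above 1 N and horizontal distance between spacer_mid and comparator below 0.07 m).
It fails at once if the short spacer or a bystander is pushed out of its place by more than 30 mm (distance of any of short_spacer_mid, white_pot, stack_model, mandrel_box, caliper from where it was at the start of the episode above 0.03 m).
It also fails if it takes over 72 s, if anything falls off the work surface, if the arm or the gripper's body presses on something with over 40 N, if the wrist force passes 120 N, or if a joint passes its speed limit or range.

## Working session

There is one attempt and no reset: what is moved stays moved. The work goes in short steps, Python scripts to look and compute and a tool call to move; the robot and the scene stay as the last step left them, time stands still between calls to the robot, and variables do not carry over. Pictures are saved under pics/ and viewed, and the job is handed in when it is done.

Besides the shell and the picture viewer there is one more tool, called as a command line: name --argument value ..., lists and objects as JSON in quotes. drive_tool: Moves the arm, as the interface text tells. Its arguments: {"type":"object","properties":{"deltas":{"type":"array","items":{"type":"object","properties":{"dx":{"type":"number"},"dy":{"type":"number"},"dz":{"type":"number"},"wx":{"type":"number"},"wy":{"type":"number"},"wz":{"type":"number"},"hand":{"type":"number"}}}},"force":{"type":"number"}},"required":["deltas"]}

```bash
mkdir -p pics; ls
python3 - <<'E'
from workcell import env
import cv2
print(env.read_state())
for n in ["scene","top"]:
    im=env.camera(n); cv2.imwrite(f"pics/{n}0.png",im[:,:,::-1])
    c=env.calibration(n); print(n,c)
E
```

```text
pics
{'t': 0.0, 'joint_pos': array([-72.50708229,  35.28822702,  -0.72525187,  81.63795534,
         0.46554611,  63.21902431,  -2.3164644 ]), 'qd': array([ 0.01897418, -0.02884257, -0.03293233, -0.0974395 , -0.0347003 ,
       -0.09915443,  0.02005694]), 'joint_efforts': array([-3.18975099e-04, -4.58940446e+01,  2.09253319e-01, -1.65741223e+01,
       -6.10059430e-02,  2.06659664e-02,  2.42264859e-04]), 'ee_pos': array([211.4579049 , 613.80398752, 206.91214241]), 'orientation': array([-1.79857695e+02,  1.87653613e-03,  1.60993428e+02]), 'force': array([ 1.038319  ,  0.50378534, -0.1636143 ]), 'torque': array([-0.01976728, -0.01531023,  0.05548936]), 'opening': 0.9993966183808191}
scene {'intrinsics': array([[554.1008298 ,   0.        , 322.30898896],
       [  0.        , 554.1008298 , 241.66662801],
       [  0.        ,   0.        ,   1.        ]]), 'pose': array([[-8.19156935e-01,  4.16624561e-01, -3.94215539e-01,
         1.03565648e+02],
       [-5.73533973e-01, -6.02619973e-01,  5.54894539e-01,
         6.90438778e+02],
       [-6.37946385e-03,  6.80641714e-01,  7.32588670e-01,
         1.04046992e+03],
       [ 0.00000000e+00,  0.00000000e+00,  0.00000000e+00,
         1.00000000e+00]])}
top {'intrinsics': array([[441.67929233,   0.        , 313.22762639],
       [  0.        , 441.67929233, 235.30775551],
       [  0.        ,   0.        ,   1.        ]]), 'pose': array([[ 6.54313650e-03,  9.96314900e-01, -8.55208004e-02,
         5.19637078e+02],
       [-9.99970348e-01,  6.86641605e-03,  3.48652183e-03,
        -4.79713761e+01],
       [ 4.06089505e-03,  8.54954517e-02,  9.96330285e-01,
         1.11464342e+03],
       [ 0.00000000e+00,  0.00000000e+00,  0.00000000e+00,
         1.00000000e+00]])}
```

View pics/scene0.png

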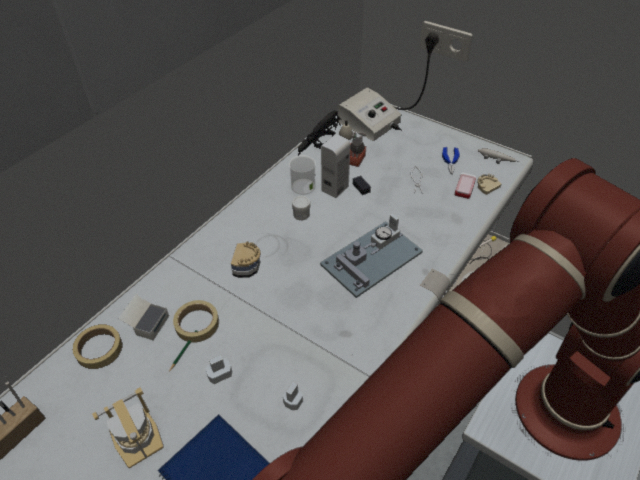

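View pics/top0.png

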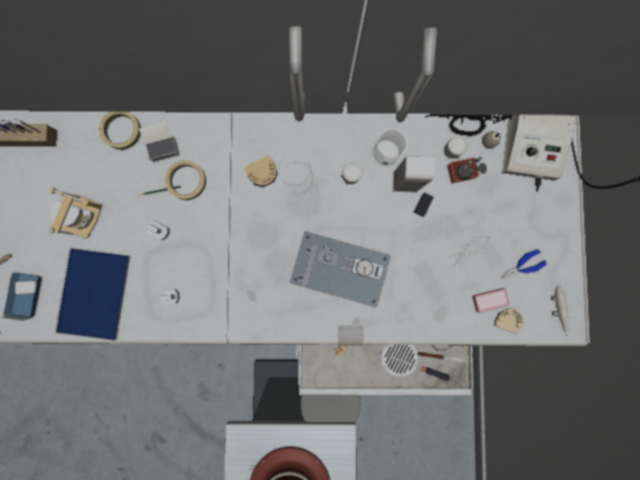

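```bash
cat > h.py <<'E'
from workcell import env
import numpy as np, cv2
def pix2w(cam,u,v,z):
    c=env.calibration(cam);K=c["intrinsics"];P=c["pose"]
    d=np.linalg.inv(K)@np.array([u,v,1.]); d=np.array([d[0],-d[1],-d[2]])
    d=P[:3,:3]@d; o=P[:3,3]; return o+d*(z-o[2])/d[2]
def w2pix(cam,p):
    c=env.calibration(cam);K=c["intrinsics"];P=c["pose"]
    q=P[:3,:3].T@(np.array(p)-P[:3,3]); q=K@np.array([q[0],-q[1],-q[2]]); return q[:2]/q[2]
def crop(cam,x,y,w,h,s,name,im=None):
    im=env.camera(cam) if im is None else im
    o=cv2.resize(im[y:y+h,x:x+w],None,fx=s,fy=s,interpolation=cv2.INTER_CUBIC)
    cv2.imwrite(f"pics/{name}.png",o[:,:,::-1]); return im
E
python3 - <<'E'
from h import *
im=crop("top",280,220,120,95,6,"c1")
for n in ["comparator","head","master_mid","spacer_mid","short_spacer_mid","white_pot","stack_model","mandrel_box","caliper"]:
    for r in env.masks_of(n,"top")[:3]:
        ys,xs=np.nonzero(r["mask"]); print(n,round(r["score"],2),r["box"],len(xs),xs.mean().round(1),ys.mean().round(1),pix2w("top",xs.mean(),ys.mean(),12).round(0))
a=im[210:310,140:190]
cv2.imwrite("pics/c2.png",cv2.resize(a,None,fx=6,fy=6,interpolation=cv2.INTER_CUBIC)[:,:,::-1])
crop("scene",190,340,130,90,6,"c3")
crop("scene",310,205,120,95,6,"c4")
E
```

```text
comparator 0.81 [289.0, 236.2, 99.8, 71.2] 4086 344.5 270.4 [ 527. -130.   12.]
comparator 0.44 [343.8, 165.6, 18.5, 21.3] 350 351.8 173.0 [ 774. -149.   12.]
head 0.76 [347.9, 257.3, 32.3, 21.7] 458 366.2 268.4 [ 533. -184.   12.]
spacer_mid 0.51 [149.4, 221.7, 17.7, 18.7] 300 157.7 229.7 [626. 338.  12.]
short_spacer_mid 0.68 [160.5, 292.3, 20.5, 12.1] 222 170.5 296.4 [460. 300.  12.]
white_pot 0.77 [343.5, 163.2, 19.2, 24.2] 341 351.6 173.1 [ 773. -148.   12.]
mandrel_box 0.55 [416.6, 195.3, 16.7, 19.9] 275 423.7 204.0 [ 695. -330.   12.]
caliper 0.67 [460.4, 236.5, 31.5, 20.7] 55 468.3 251.0 [ 578. -440.   12.]
caliper 0.64 [348.7, 255.7, 35.9, 23.3] 440 366.6 268.4 [ 532. -185.   12.]
```

View pics/c1.png

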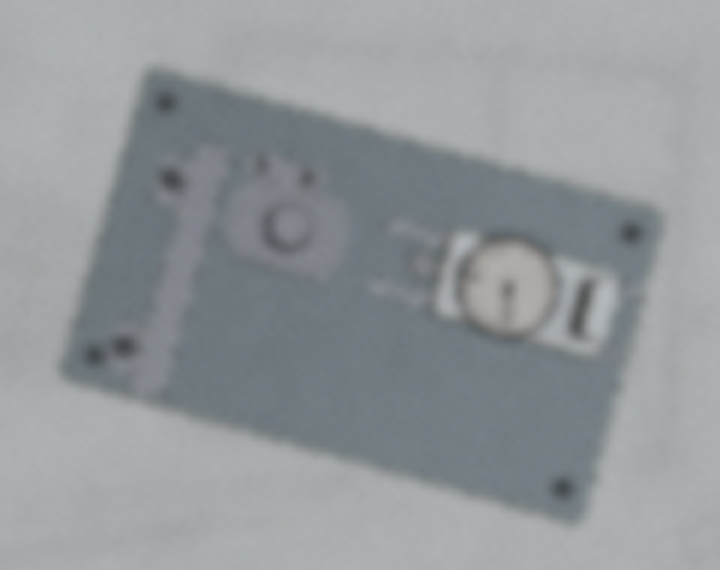

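View pics/c2.png

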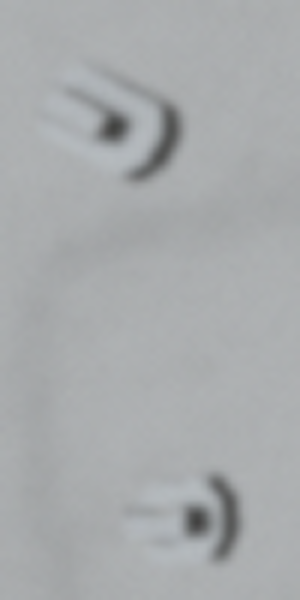

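View pics/c3.png

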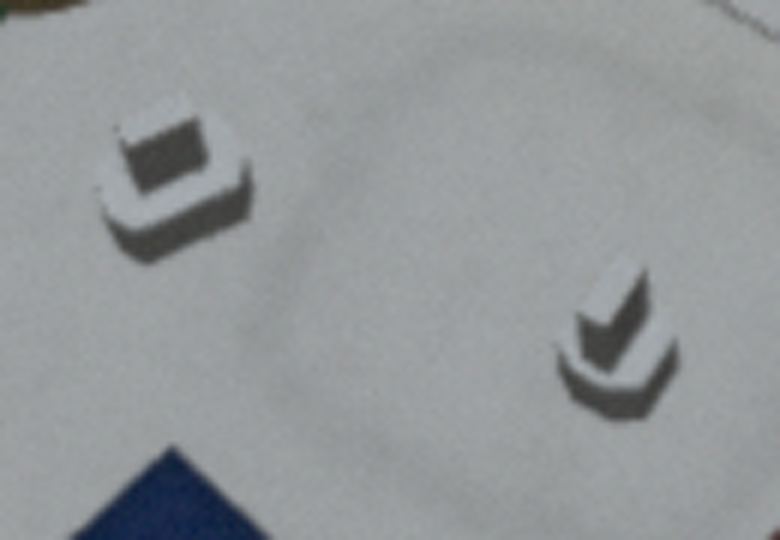

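View pics/c4.png

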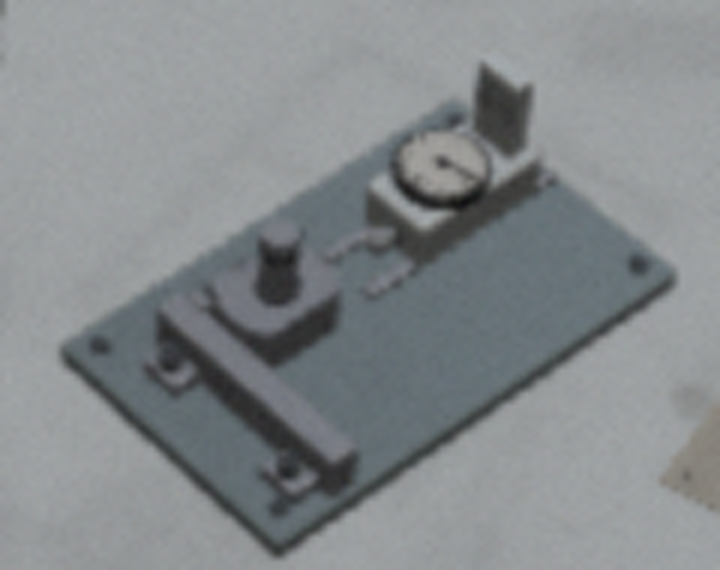

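```bash
cat > fit.py <<'E'
from h import *
from scipy.optimize import least_squares
from scipy.ndimage import map_coordinates, gaussian_filter
ims={n:cv2.imread(f"pics/{n}0.png").astype(float).sum(2)/3 for n in("scene","top")}
def T(p,loc):
    x,y,t=p; c,s=np.cos(t),np.sin(t); return np.array([x+c*loc[0]-s*loc[1],y+s*loc[0]+c*loc[1],loc[2]])
def edges(p,segs,cams,rng=4):
    obs=[]
    for cam in cams:
        for a,b in segs:
            pa,pb=w2pix(cam,T(p,a)),w2pix(cam,T(p,b)); d=(pb-pa)/np.linalg.norm(pb-pa); n=np.array([-d[1],d[0]])
            for s in np.linspace(.08,.92,25):
                q=pa+(pb-pa)*s; r=np.arange(-rng,rng+.01,.25)
                g=sum(map_coordinates(ims[cam],[q[1]+r*n[1]+k*d[1],q[0]+r*n[0]+k*d[0]],order=1) for k in(-1,-.5,0,.5,1))
                dg=np.abs(np.gradient(gaussian_filter(g,2))); i=dg.argmax()
                if dg[i]>1.: obs.append((cam,a,b,s,q+r[i]*n))
    return obs
def res(p,obs):
    o=[]
    for cam,a,b,s,q in obs:
        pa,pb=w2pix(cam,T(p,a)),w2pix(cam,T(p,b)); d=(pb-pa)/np.linalg.norm(pb-pa); o.append((q-pa)@np.array([-d[1],d[0]]))
    return np.array(o)
def fit(p,segs,cams,its=4,rng=4):
    for _ in range(its):
        ob=edges(p,segs,cams,rng); r=least_squares(res,p,args=(ob,),loss="soft_l1",f_scale=.5,x_scale=[1,1,.01]); p=r.x
    return p,np.sqrt(np.mean(res(p,ob)**2)),len(ob)
E
python3 - <<'E'
from fit import *
P0=pix2w("top",304.7,231.7,12);P1=pix2w("top",290.3,282.5,12);P2=pix2w("top",390.5,255.3,12);P3=pix2w("top",377.5,307.5,12);print(P0,P1,P2,P3)
d=P0-P1+P2-P3;t=np.arctan2(d[1],d[0]);m=(P0+P1+P2+P3)/4
off=np.array([-17.5,-47.5]);c,s=np.cos(t),np.sin(t)
p=np.array([m[0]-(c*off[0]-s*off[1]),m[1]-(s*off[0]+c*off[1]),t]);print(p)
C=[(50,65,12),(50,-160,12),(-85,-160,12),(-85,65,12)]
segs=[(C[i],C[(i+1)%4]) for i in range(4)]
for cams in (["top"],["scene"],["top","scene"]):
    print(cams,fit(p,segs,cams,rng=3))
E
```

```text
[623.21453894 -30.39008954  12.        ] [496.31356731   4.3151478   12.        ] [ 565.49534673 -245.16229348   12.        ] [ 436.23371904 -211.91076776   12.        ]
[ 5.59409052e+02 -7.93624307e+01 -2.59314447e-01]Traceback (most recent call last):
  File "<stdin>", line 9, in <module>
  File "fit.py", line 25, in fit
    ob=edges(p,segs,cams,rng); r=least_squares(res,p,args=(ob,),loss="soft_l1",f_scale=.5,x_scale=[1,1,.01]); p=r.x
                                 ~~~~~~~~~~~~~^^^^^^^^^^^^^^^^^^^^^^^^^^^^^^^^^^^^^^^^^^^^^^^^^^^^^^^^^^^^^^
    return func(*args, **kwargs)
    result = trf(vector_fun.fun, vector_fun.jac, x0, f0, J0, lb, ub, ftol, xtol,
                 gtol, max_nfev, x_scale, loss_function, tr_solver,
                 tr_options.copy(), verbose, callback=callback_wrapped)
    return trf_no_bounds(
        fun, jac, x0, f0, J0, ftol, xtol, gtol, max_nfev, x_scale,
        loss_function, tr_solver, tr_options, verbose, callback=callback)
    J = jac(x)
    self._update_jac()
    ~~~~~~~~~~~~~~~~^^
    self.J = self.jac_wrapped(xp_copy(self.x), f0=self.f)
          
[... 561 characters left out ...]
 f_eval in f_evals]
                                    ^^^^^^^
    f = np.atleast_1d(self.fun(x, *self.args, **self.kwargs))
                      ~~~~~~~~^^^^^^^^^^^^^^^^^^^^^^^^^^^^^^
    return np.atleast_1d(self.fun(x))
                         ~~~~~~~~^^^
    return self.f(x, *self.args, **self.kwargs)
           ~~~~~~^^^^^^^^^^^^^^^^^^^^^^^^^^^^^^
  File "fit.py", line 21, in res
    pa,pb=w2pix(cam,T(p,a)),w2pix(cam,T(p,b)); d=(pb-pa)/np.linalg.norm(pb-pa); o.append((q-pa)@np.array([-d[1],d[0]]))
                            ~~~~~^^^^^^^^^^^^
  File "h.py", line 8, in w2pix
    c=env.calibration(cam);K=c["intrinsics"];P=c["pose"]
ValueError: time passes only in moves, steps and waits
```

```bash
python3 - <<'E'
s=open('h.py').read()
s=s.replace("def pix2w","_C={n:env.calibration(n) for n in('scene','top')}\ndef pix2w",1).replace("c=env.calibration(cam);","c=_C[cam];")
open('h.py','w').write(s)
E
cat > t.py <<'E'
from fit import *
p=np.array([559.4,-79.4,-.2593])
C=[(50,65,12),(50,-160,12),(-85,-160,12),(-85,65,12)]
segs=[(C[i],C[(i+1)%4]) for i in range(4)]
for cams in (["top"],["scene"],["top","scene"]):
    print(cams,fit(p,segs,cams,rng=3))
print(env.read_state()['t'])
E
python3 t.py
```

```text
['top'] (array([ 5.60893531e+02, -7.79754035e+01, -2.68473573e-01]), np.float64(0.18494981938290975), 100)
['scene'] (array([ 5.56863720e+02, -7.30053497e+01, -2.70010319e-01]), np.float64(0.801577415625904), 100)
['top', 'scene'] (array([ 5.59778924e+02, -7.68257498e+01, -2.67353182e-01]), np.float64(0.9793150318866607), 200)
0.7
```

Run:
```python
from fit import *
p=np.array([560.9,-78.0,-.2685]);c,s=np.cos(p[2]),np.sin(p[2])
def loc(u,v,z):
    w=pix2w("top",u,v,z)[:2]-p[:2]; return np.array([c*w[0]+s*w[1],-s*w[0]+c*w[1]]).round(1)
f=lambda a,b,z: loc((a+.5)/6-.5+280,(b+.5)/6-.5+220,z)
print("stem top",f(288,228,70)); print("fin",f(582,308,82)); print("dial c",f(510,285,48))
print("front",f(448,232,38),f(437,312,38)); print("tip",f(415,265,24))
print("anvil face bot/top",f(165,390,36),f(225,150,36),f(185,310,36))
# overlay spacers
for cam,(x,y,w,h) in {"scene":(190,340,130,90),"top":(140,210,50,100)}.items():
    im=cv2.imread(f"pics/{cam}0.png")[y:y+h,x:x+w]
    im=cv2.resize(im,None,fx=6,fy=6,interpolation=cv2.INTER_CUBIC).astype(float)
    im=np.clip((im-80)*1.6,0,255).astype(np.uint8)
    cv2.imwrite(f"pics/sp_{cam}.png",im)
```

```text
stem top [-2.  -8.7]
fin [  -1.4 -126.8]
dial c [   1.2 -101.3]
front [ 15.5 -72.5] [-16.9 -76.8]
tip [ -0.4 -64.2]
anvil face bot/top [-77.1  20.7] [23.2 23.7] [-43.8  21.7]
```

View pics/sp_scene.png

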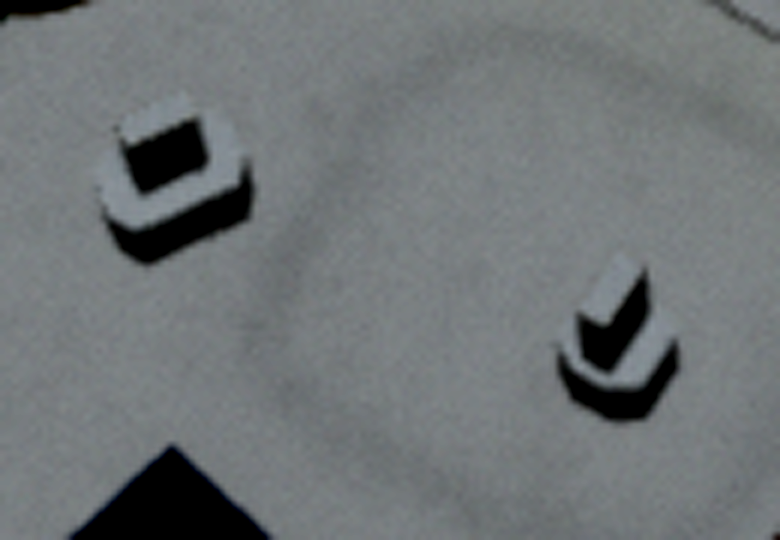

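View pics/sp_top.png

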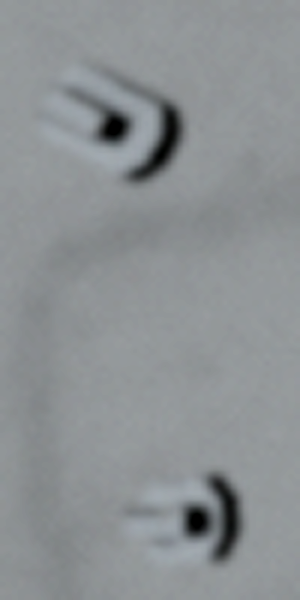

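```bash
cat > sp.py <<'E'
from fit import *
def block(L,z0=0):
    h=L/2; o=[(17,h-6),(17,-h+6),(7,-h),(-7,-h),(-17,-h+6),(-17,h-6),(-7,h),(7,h)]
    s=[]
    for z in(0,24):
        s+=[((*o[i],z+z0),(*o[(i+1)%8],z+z0)) for i in range(8)]
    g=[(6,13),(6,-13),(-6,-13),(-6,13)]
    for z in(24,58): s+=[((*g[i],z+z0),(*g[(i+1)%4],z+z0)) for i in range(4)]
    s+=[((*a,24+z0),(*a,58+z0)) for a in g]; s+=[((*a,z0),(*a,24+z0)) for a in o]
    return s
def draw(cam,p,segs,box,name):
    x,y,w,h=box; im=cv2.resize(cv2.imread(f"pics/{cam}0.png")[y:y+h,x:x+w],None,fx=6,fy=6,interpolation=cv2.INTER_CUBIC)
    for a,b in segs:
        q=[tuple(int(v) for v in ((w2pix(cam,T(p,k))-[x,y]+.5)*6-.5)) for k in(a,b)]; cv2.line(im,*q,(0,0,255),1)
    cv2.imwrite(f"pics/{name}.png",im)
E
python3 - <<'E'
from sp import *
# silhouette score: mean gradient magnitude along edges
G={}
for n,im in ims.items():
    g=gaussian_filter(im,.7); gy,gx=np.gradient(g); G[n]=np.hypot(gx,gy)
def score(p,segs,cams=("top","scene"),off=None):
    t=0
    for c in cams:
        for a,b in segs:
            A,B=w2pix(c,T(p,a)),w2pix(c,T(p,b)); k=max(3,int(np.hypot(*(B-A))*2)); q=A+(B-A)*np.linspace(0,1,k)[:,None]
            t+=np.minimum(map_coordinates(G[c],[q[:,1],q[:,0]],order=1),12).sum()/2/ (1)
    return t/ sum(np.hypot(*(w2pix(c,T(p,a))-w2pix(c,T(p,b)))) for c in cams for a,b in segs)
from itertools import product
for nm,c0,ya in(("up",(626,338),-36),("low",(460,300),0)):
  for L in(50,34):
    segs=block(L)
    for cams in(("top",),("scene",)):
      best=(-1,)
      for dx,dy,t in product(np.arange(-24,25,4),np.arange(-24,25,4),np.radians(np.arange(ya-40,ya+41,8))):
        v=score((c0[0]+dx,c0[1]+dy,t),segs,cams)
        if v>best[0]: best=(v,(c0[0]+dx,c0[1]+dy,t))
      c=best[1]
      for r,rt in((2,3),(1,1.5)):
        for dx,dy,t in product(np.arange(-2,3)*r/1.,np.arange(-2,3)*r/1.,np.radians(np.arange(-2,3)*rt)):
          v=score((c[0]+dx,c[1]+dy,c[2]+t),segs,cams)
          if v>best[0]: best=(v,(c[0]+dx,c[1]+dy,c[2]+t))
        c=best[1]
      print(nm,L,cams,round(best[0],2),np.round([c[0],c[1],np.degrees(c[2])],1))
      if cams==("scene",): draw("scene",c,segs,(190,340,130,90),f"o_{nm}{L}")
E
python3 - <<'E'
import cv2,numpy as np
a=[cv2.resize(cv2.imread(f"pics/o_{n}.png"),(390,270)) for n in("up50","up34","low50","low34")]
cv2.imwrite("pics/o.png",np.vstack([np.hstack(a[:2]),np.hstack(a[2:])]))
E
```

```text
up 50 ('top',) 7.47 [622. 325. -36.]
up 50 ('scene',) 9.38 [622.  337.  -26.5]
up 34 ('top',) 8.95 [622.  326.  -42.5]
up 34 ('scene',) 9.33 [621. 336. -28.]
low 50 ('top',) 6.38 [464.  275.    9.5]
low 50 ('scene',) 7.84 [458. 300.  21.]
low 34 ('top',) 7.52 [463. 282. -43.]
low 34 ('scene',) 9.98 [458.  300.    9.5]
```

View pics/o.png

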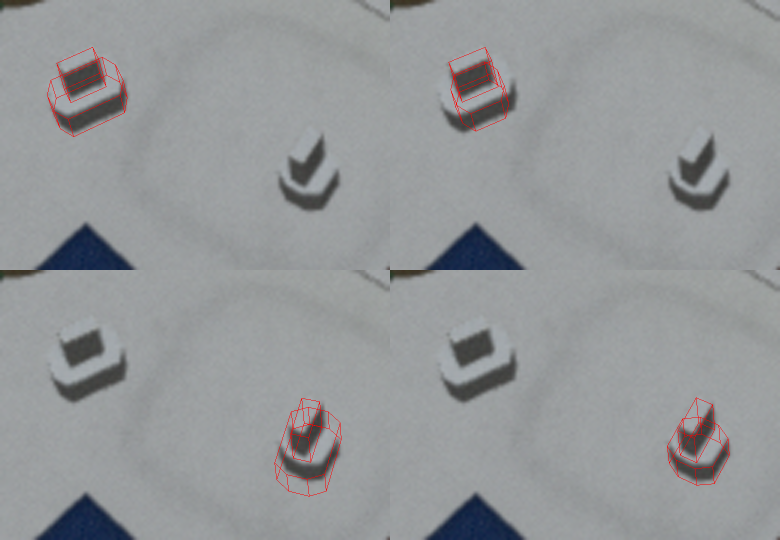

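```bash
cat > go.py <<'E'
from h import *
from scipy.spatial.transform import Rotation as R
CP=np.array([560.9,-78.0,np.radians(-15.38)])
def st(pr=True):
    s=env.read_state(); q=R.from_euler('xyz',s['orientation'],degrees=True)
    if pr: print("t",round(s['t'],2),"pos",s['ee_pos'].round(1),"rpy",s['orientation'].round(2),"F",s['force'].round(1),"op",round(s['opening'],3),"comp",comp(s['ee_pos']).round(1))
    return s,q
def comp(w,P=CP):
    c,s=np.cos(P[2]),np.sin(P[2]); d=np.array(w[:2])-P[:2]; return np.array([c*d[0]+s*d[1],-s*d[0]+c*d[1],w[2]])
def wor(l,P=CP):
    c,s=np.cos(P[2]),np.sin(P[2]); return np.array([P[0]+c*l[0]-s*l[1],P[1]+s*l[0]+c*l[1],l[2]])
def to(w,yaw):
    s,q=st(); d=q.inv().apply(np.array(w)-s['ee_pos'])/1000
    t=R.from_euler('xyz',[180,0,yaw],degrees=True); rv=(q.inv()*t).as_rotvec(degrees=True)
    print("d",d.round(4),"w",rv.round(1),"|d|",np.linalg.norm(d).round(3))
E
python3 - <<'E'
from go import *
to([540,230,190],115)
to(wor([0,-162,75]),74.62)
E
```

```text
t 0.7 pos [211.7 614.5 208.1] rpy [180.     0.   160.99] F [ 0.5 -0.5  0.4] op 0.997 comp [-520.3  575.1  208.1]
d [-0.4356 -0.2566  0.0181] w [ 0. -0. 46.] |d| 0.506
t 0.7 pos [211.7 614.5 208.1] rpy [180.     0.   160.99] F [ 0.5 -0.5  0.4] op 0.997 comp [-520.3  575.1  208.1]
d [-0.5659 -0.7027  0.1331] w [ 0.  -0.  86.4] |d| 0.912
```

drive_tool --deltas '[{"dx": -0.05,"dy": -0.015,"dz": 0.0,"wz": 5,"hand": 0},{"dx": -0.11,"dy": -0.04,"dz": 0.0,"wz": 11,"hand": 0},{"dx": -0.17,"dy": -0.07,"dz": 0.0,"wz": 17,"hand": 0},{"dx": -0.23,"dy": -0.105,"dz": 0.0,"wz": 23,"hand": 0},{"dx": -0.28,"dy": -0.14,"dz": 0.0,"wz": 29,"hand": 0},{"dx": -0.33,"dy": -0.175,"dz": 0.0,"wz": 35,"hand": 0},{"dx": -0.38,"dy": -0.21,"dz": 0.0,"wz": 41,"hand": 0},{"dx": -0.435,"dy": -0.256,"dz": 0.018,"wz": 46,"hand": 0}]'

```text
invalid input at $.deltas[0]: expected keys dx, dy, dz, wx, wy, wz, hand
```

```bash
python3 -c "
from go import *
to(wor([0,-164,110]),74.62)"
```

```text
t 0.7 pos [211.7 614.5 208.1] rpy [180.     0.   160.99] F [ 0.5 -0.5  0.4] op 0.997 comp [-520.3  575.1  208.1]
d [-0.5661 -0.7047  0.0981] w [ 0.  -0.  86.4] |d| 0.909
```

drive_tool --deltas '[{"dx": -0.05,"dy": -0.015,"dz": 0.0,"wx": 0,"wy": 0,"wz": 5,"hand": 0},{"dx": -0.11,"dy": -0.04,"dz": 0.0,"wx": 0,"wy": 0,"wz": 11,"hand": 0},{"dx": -0.17,"dy": -0.07,"dz": 0.0,"wx": 0,"wy": 0,"wz": 17,"hand": 0},{"dx": -0.23,"dy": -0.105,"dz": 0.0,"wx": 0,"wy": 0,"wz": 23,"hand": 0},{"dx": -0.28,"dy": -0.14,"dz": 0.0,"wx": 0,"wy": 0,"wz": 29,"hand": 0},{"dx": -0.33,"dy": -0.175,"dz": 0.0,"wx": 0,"wy": 0,"wz": 35,"hand": 0},{"dx": -0.38,"dy": -0.21,"dz": 0.0,"wx": 0,"wy": 0,"wz": 41,"hand": 0},{"dx": -0.435,"dy": -0.256,"dz": 0.018,"wx": 0,"wy": 0,"wz": 46,"hand": 0}]'

```text
t: 1.7
ee_pos: [531.2, 246.9, 195.7]
orientation: [179.8, -0.0, 114.8]
force: [-0.3, -0.3, 0.1]
opening: 0.188
```

```bash
python3 -c "
from go import *
to(wor([0,-164,110]),74.62)"
```

```text
t 1.7 pos [531.2 246.9 195.7] rpy [ 1.7977e+02 -1.0000e-02  1.1483e+02] F [-0.3 -0.3  0.1] op 0.188 comp [-114.8  305.3  195.7]
d [-0.4326 -0.2157  0.0848] w [ 0.2 -0.1 40.2] |d| 0.491
```

drive_tool --deltas '[{"dx": -0.05,"dy": -0.025,"dz": 0.0,"wx": 0,"wy": 0,"wz": 5,"hand": 0},{"dx": -0.1,"dy": -0.05,"dz": 0.0,"wx": 0,"wy": 0,"wz": 10,"hand": 0},{"dx": -0.155,"dy": -0.077,"dz": 0.0,"wx": 0,"wy": 0,"wz": 15,"hand": 0},{"dx": -0.21,"dy": -0.105,"dz": 0.01,"wx": 0,"wy": 0,"wz": 20,"hand": 0},{"dx": -0.265,"dy": -0.132,"dz": 0.02,"wx": 0,"wy": 0,"wz": 26,"hand": 0},{"dx": -0.32,"dy": -0.16,"dz": 0.04,"wx": 0,"wy": 0,"wz": 31,"hand": 0},{"dx": -0.38,"dy": -0.19,"dz": 0.06,"wx": 0,"wy": 0,"wz": 36,"hand": 0},{"dx": -0.4326,"dy": -0.2157,"dz": 0.085,"wx": 0.2,"wy": 0,"wz": 40.2,"hand": 0}]'

```text
t: 2.7
ee_pos: [518.2, -228.0, 114.0]
orientation: [179.9, -0.1, 74.5]
force: [0.8, 0.2, -0.4]
opening: 0.006
```

```bash
python3 -c "
from go import *
to(wor([0,-164,75]),74.62)
crop('top',260,200,160,120,5,'d1');crop('scene',310,190,130,100,6,'d2')
st()"
```

```text
t 2.7 pos [ 518.2 -228.   114. ] rpy [ 1.7988e+02 -9.0000e-02  7.4510e+01] F [ 0.8  0.2 -0.4] op 0.006 comp [  -1.3 -156.   114. ]
d [-0.0081  0.0013  0.039 ] w [ 0.1 -0.1 -0.1] |d| 0.04
t 2.8 pos [ 514.2 -234.8  112.4] rpy [-179.87    0.29   73.89] F [-0.2  0.  -0.8] op 0.008 comp [  -3.4 -163.6  112.4]
```

View pics/d1.png

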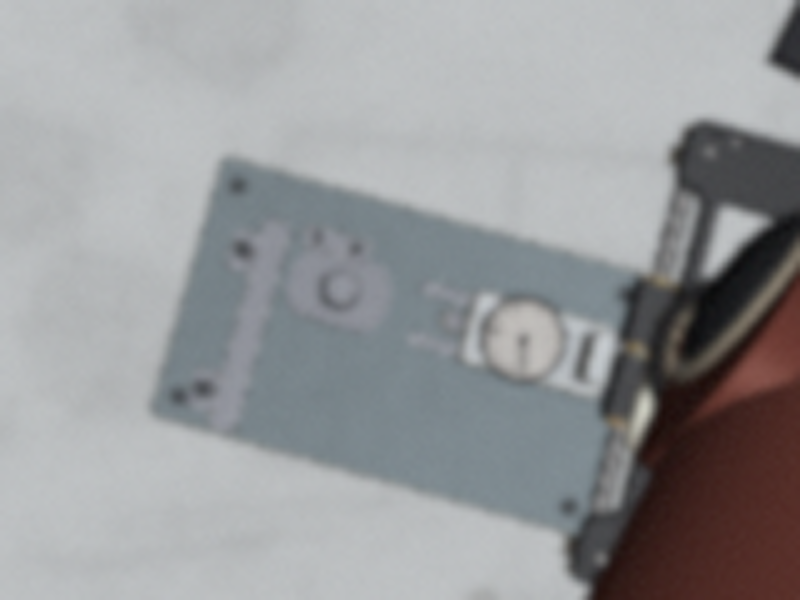

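View pics/d2.png

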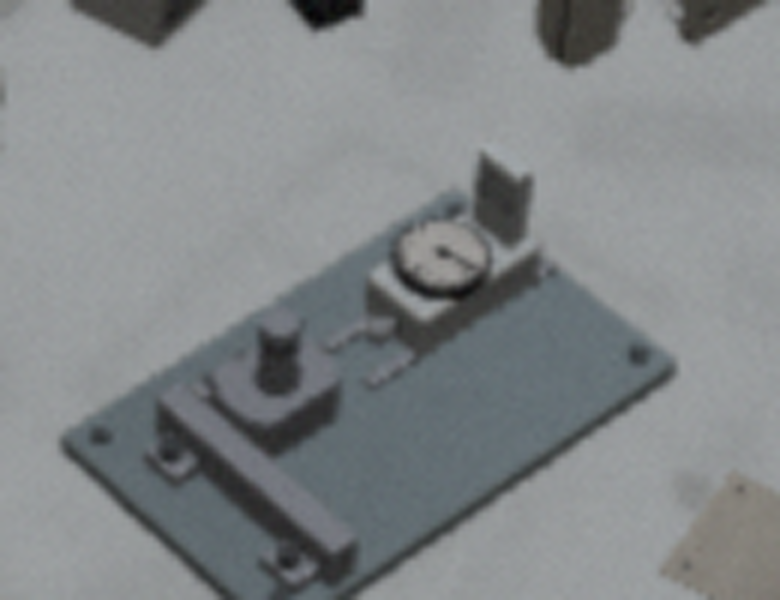

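drive_tool --deltas '[{"dx": -0.0,"dy": 0.003,"dz": 0.02,"wx": -0.1,"wy": 0,"wz": -0.7,"hand": 0},{"dx": 0.0,"dy": 0.003,"dz": 0.036,"wx": -0.1,"wy": 0.2,"wz": -0.7,"hand": 0},{"dx": 0.005,"dy": 0.003,"dz": 0.036,"wx": -0.1,"wy": 0.2,"wz": -0.7,"hand": 0},{"dx": 0.01,"dy": 0.003,"dz": 0.036,"wx": -0.1,"wy": 0.2,"wz": -0.7,"hand": 0},{"dx": 0.012,"dy": 0.003,"dz": 0.036,"wx": -0.1,"wy": 0.2,"wz": -0.7,"hand": 0},{"dx": 0.012,"dy": 0.003,"dz": 0.036,"wx": -0.1,"wy": 0.2,"wz": -0.7,"hand": 0}]'

```text
t: 3.55
ee_pos: [520.8, -223.8, 76.8]
orientation: [180.0, 0.1, 74.7]
force: [0.1, 0.2, -0.2]
opening: 0.004
```

```bash
python3 -c "
from go import *
to(wor([0,-140,75]),74.62)"
```

```text
t 3.55 pos [ 520.8 -223.8   76.8] rpy [1.7997e+02 8.0000e-02 7.4660e+01] F [ 0.1  0.2 -0.2] op 0.004 comp [   0.  -151.2   76.8]
d [ 0.0112 -0.      0.0018] w [0.  0.1 0. ] |d| 0.011
```

drive_tool --deltas '[{"dx": 0.002,"dy": 0,"dz": 0.002,"wx": 0,"wy": 0,"wz": 0,"hand": 0},{"dx": 0.004,"dy": 0,"dz": 0.002,"wx": 0,"wy": 0,"wz": 0,"hand": 0},{"dx": 0.006,"dy": 0,"dz": 0.002,"wx": 0,"wy": 0,"wz": 0,"hand": 0},{"dx": 0.008,"dy": 0,"dz": 0.002,"wx": 0,"wy": 0,"wz": 0,"hand": 0}]'

```text
t: 4.05
ee_pos: [523.0, -215.9, 74.8]
orientation: [180.0, 0.1, 74.7]
force: [0.0, 0.8, -0.1]
opening: 0.003
```

```bash
python3 - <<'E'
s=open('go.py').read()
s=s.replace('"comp",comp(s[\'ee_pos\']).round(1))','"comp",comp(s[\'ee_pos\']).round(1),"Fc",np.r_[comp(np.r_[s["force"][:2]+CP[:2],0])[:2],s["force"][2]].round(1))')
open('go.py','w').write(s)
E
python3 -c "
from go import *
st()"
```

```text
t 4.05 pos [ 523.  -215.9   74.8] rpy [1.7997e+02 8.0000e-02 7.4650e+01] F [ 0.   0.8 -0.1] op 0.003 comp [  -0.  -143.1   74.8] Fc [-0.2  0.8 -0.1]
```

drive_tool --deltas '[{"dx": 0.002,"dy": 0,"dz": 0,"wx": 0,"wy": 0,"wz": 0,"hand": 0},{"dx": 0.004,"dy": 0,"dz": 0,"wx": 0,"wy": 0,"wz": 0,"hand": 0},{"dx": 0.006,"dy": 0,"dz": 0,"wx": 0,"wy": 0,"wz": 0,"hand": 0},{"dx": 0.008,"dy": 0,"dz": 0,"wx": 0,"wy": 0,"wz": 0,"hand": 0}]'

```text
t: 4.55
ee_pos: [525.1, -208.1, 74.8]
orientation: [180.0, 0.1, 74.7]
force: [0.2, -0.1, -1.0]
opening: 0.005
```

```bash
python3 -c "
from go import *
st()"
```

```text
t 4.55 pos [ 525.1 -208.1   74.8] rpy [1.7997e+02 8.0000e-02 7.4660e+01] F [ 0.2 -0.1 -1. ] op 0.005 comp [   0.  -135.    74.8] Fc [ 0.2 -0.  -1. ]
```

```bash
python3 -c "
from go import *
crop('scene',330,160,110,90,7,'d3')"
```

```text
(no output)
```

View pics/d3.png

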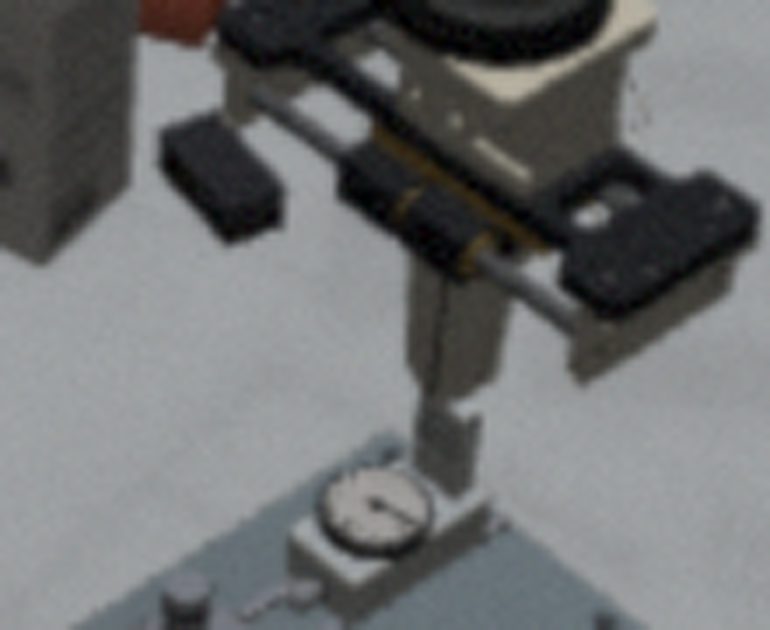

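drive_tool --deltas '[{"dx": 0.0015,"dy": 0,"dz": 0,"wx": 0,"wy": 0,"wz": 0,"hand": 0},{"dx": 0.003,"dy": 0,"dz": 0,"wx": 0,"wy": 0,"wz": 0,"hand": 0},{"dx": 0.0045,"dy": 0,"dz": 0,"wx": 0,"wy": 0,"wz": 0,"hand": 0},{"dx": 0.006,"dy": 0,"dz": 0,"wx": 0,"wy": 0,"wz": 0,"hand": 0}]'

```text
t: 5.1
ee_pos: [526.9, -201.9, 74.8]
orientation: [180.0, 0.1, 74.7]
force: [0.1, 0.4, -0.6]
opening: 0.005
```

```bash
python3 -c "
from go import *
st()"
```

```text
t 5.1 pos [ 526.9 -201.9   74.8] rpy [1.7998e+02 6.0000e-02 7.4680e+01] F [ 0.1  0.4 -0.6] op 0.005 comp [   0.  -128.5   74.8] Fc [-0.   0.4 -0.6]
```

```bash
python3 -c "
from go import *
crop('scene',330,180,110,90,7,'d4');crop('top',260,200,160,120,5,'d5')"
```

```text
(no output)
```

View pics/d4.png

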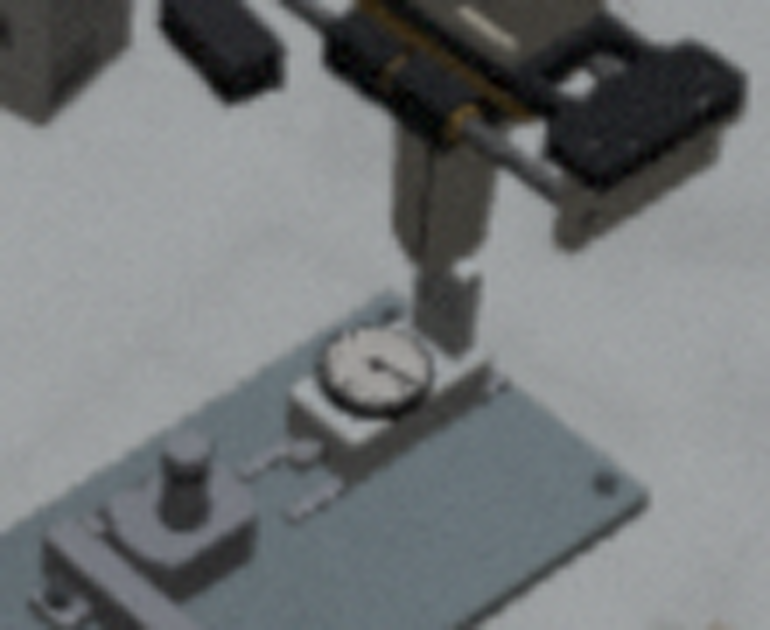

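View pics/d5.png

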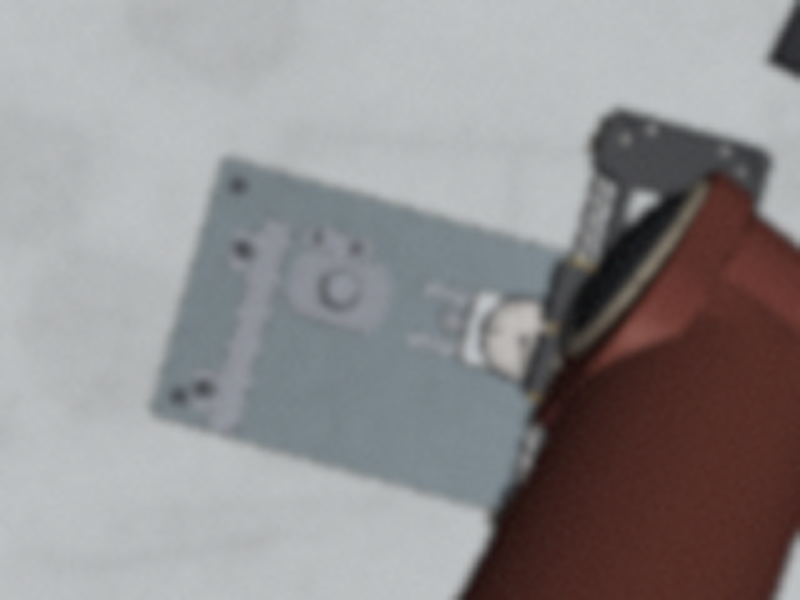

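```bash
python3 -c "
from go import *
f=lambda l:((w2pix('scene',wor(l))-[330,180]+.5)*7-.5).round(0)
for x in(-17,0,17):
  for y in(-136,-121): print('tip',x,y,f((x,y,56)))
for y in(-130,-135): print('fin',y,f((12,y,82)),f((-12,y,82)),f((12,y,40)),f((-12,y,40)))
print(f((0,-25,70)),f((0,-102,48)), f((-85,-160,12)))
g=lambda l:((w2pix('top',wor(l))-[260,200]+.5)*5-.5).round(0)
print('top fin',[g((x,y,82)) for x in(-12,12) for y in(-129,-139)])
"
```

```text
tip -17 -136 [478. 328.]
tip -17 -121 [448. 347.]
tip 0 -136 [445. 302.]
tip 0 -121 [415. 321.]
tip 17 -136 [411. 276.]
tip 17 -121 [381. 295.]
fin -130 [415. 239.] [463. 276.] [406. 322.] [452. 359.]
fin -135 [425. 233.] [473. 269.] [416. 316.] [462. 353.]
[216. 421.] [374. 361.] [650. 487.]
top fin [array([584., 380.]), array([604., 386.]), array([597., 330.]), array([618., 336.])]
```

```bash
python3 -c "
from go import *
print(env.finger_overhang,[a for a in dir(env) if a[0]!='_'])
a=env.camera('scene')
o=cv2.resize(a[185:240,370:420],None,fx=11,fy=11,interpolation=cv2.INTER_CUBIC).astype(float)
o=np.clip((o-30)*2.2,0,255).astype(np.uint8)
cv2.imwrite('pics/d6.png',o[:,:,::-1]); st()"
```

```text
19.0 ['PlanningError', 'calibration', 'camera', 'finger_overhang', 'hand_in', 'masks_of', 'read_state']
t 5.25 pos [ 526.9 -201.8   74.8] rpy [1.7997e+02 6.0000e-02 7.4690e+01] F [-0.8  0.2 -0.3] op 0.006 comp [ 1.000e-01 -1.284e+02  7.480e+01] Fc [-0.8  0.  -0.3]
```

View pics/d6.png

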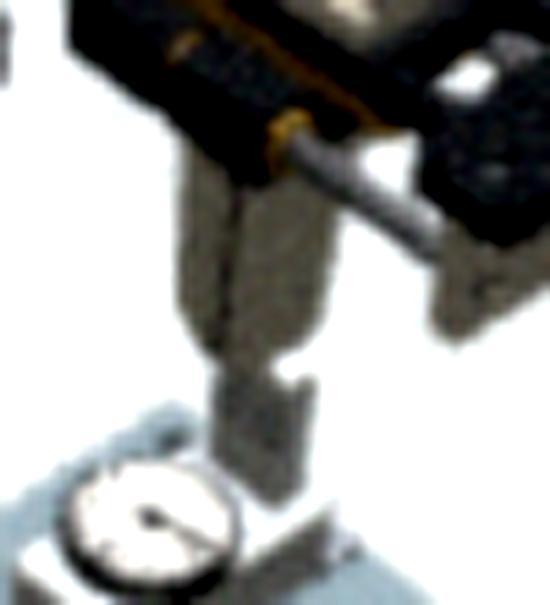

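```bash
python3 -c "
from go import *
for z in(180,210): print('d1 body ctr pred',z,((w2pix('top',wor((-3.4,-163.6,z)))-[260,200]+.5)*5-.5).round(0),[((w2pix('top',wor((-3.4+k*94,-163.6,z)))-[260,200]+.5)*5-.5).round(0) for k in(-1,1)])
for z in(140,165,190): print('d5',z,((w2pix('top',wor((0,-128.5,z)))-[260,200]+.5)*5-.5).round(0))
f=lambda l:((w2pix('scene',wor(l))-[370,185]+.5)*11-.5).round(0)
for z in (56,70,84): print(z,[f((x,y,z)) for x,y in((17,-121),(0,-121),(-17,-121),(-17,-136))])
print([f((x,y,82)) for x,y in((12,-129),(-12,-129),(-12,-139),(12,-139))],[f((x,-129,40)) for x in(12,-12)])
"
```

```text
d1 body ctr pred 180 [702. 384.] [array([645., 601.]), array([759., 170.])]
d1 body ctr pred 210 [717. 384.] [array([658., 609.]), array([775., 164.])]
d5 140 [609. 354.]
d5 165 [618. 354.]
d5 190 [628. 353.]
56 [array([159., 409.]), array([212., 450.]), array([265., 491.]), array([312., 460.])]
70 [array([164., 365.]), array([217., 406.]), array([270., 447.]), array([318., 416.])]
84 [array([169., 321.]), array([222., 361.]), array([276., 403.]), array([324., 372.])]
[array([209., 323.]), array([285., 381.]), array([317., 360.]), array([241., 303.])] [array([194., 454.]), array([268., 512.])]
```

drive_tool --deltas '[{"dx": -0.02,"dy": 0,"dz": 0,"wx": 0,"wy": 0,"wz": 0,"hand": 0},{"dx": -0.04,"dy": 0,"dz": 0,"wx": 0,"wy": 0,"wz": 0,"hand": 0},{"dx": -0.044,"dy": 0,"dz": 0.005,"wx": 0,"wy": 0,"wz": 0,"hand": 0},{"dx": -0.044,"dy": 0,"dz": 0.015,"wx": 0,"wy": 0,"wz": 0,"hand": 0},{"dx": -0.044,"dy": 0,"dz": 0.015,"wx": 0,"wy": 0,"wz": 0,"hand": 0}]'

```text
t: 5.88
ee_pos: [514.9, -242.4, 58.5]
orientation: [-179.9, -0.0, 74.8]
force: [0.3, -0.2, 0.6]
opening: 0.003
```

```bash
python3 -c "
from go import *
st()
a=env.camera('scene')
o=cv2.resize(a[180:240,370:430],None,fx=10,fy=10,interpolation=cv2.INTER_CUBIC).astype(float)
o=np.clip((o-30)*2.2,0,255).astype(np.uint8)
cv2.imwrite('pics/d7.png',o[:,:,::-1])
f=lambda l:((w2pix('scene',wor(l))-[370,180]+.5)*10-.5).round(0)
for z in (40,68): print(z,[f((x,y,z)) for x,y in((17,-163),(0,-163),(-17,-163),(-17,-178))])
"
```

```text
t 5.88 pos [ 514.9 -242.4   58.5] rpy [-1.7986e+02 -3.0000e-02  7.4780e+01] F [ 0.3 -0.2  0.6] op 0.003 comp [  -0.8 -170.8   58.5] Fc [ 0.4 -0.1  0.6]
40 [array([259., 391.]), array([306., 427.]), array([354., 464.]), array([395., 437.])]
68 [array([269., 312.]), array([317., 348.]), array([365., 385.]), array([408., 358.])]
```

View pics/d7.png

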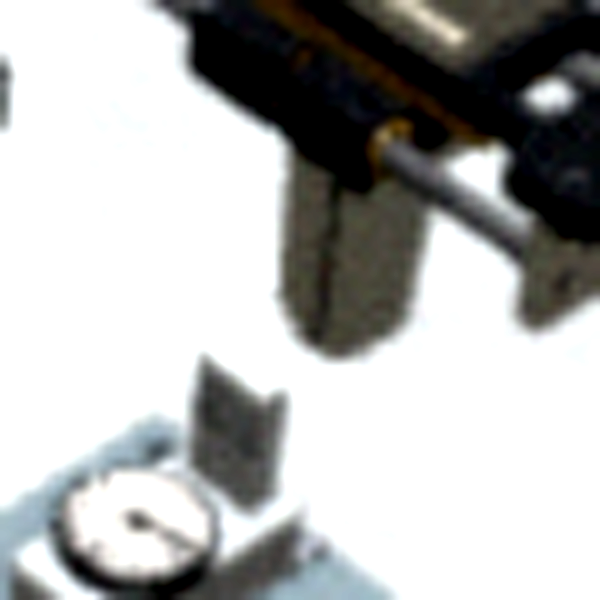

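drive_tool --deltas '[{"dx": 0,"dy": 0,"dz": 0.006,"wx": 0,"wy": 0,"wz": 0,"hand": 0},{"dx": 0.005,"dy": 0.001,"dz": 0.01,"wx": 0,"wy": 0,"wz": 0,"hand": 0},{"dx": 0.01,"dy": 0.001,"dz": 0.01,"wx": 0,"wy": 0,"wz": 0,"hand": 0},{"dx": 0.013,"dy": 0.001,"dz": 0.01,"wx": 0,"wy": 0,"wz": 0,"hand": 0},{"dx": 0.015,"dy": 0.001,"dz": 0.01,"wx": 0,"wy": 0,"wz": 0,"hand": 0}]'

```text
t: 6.55
ee_pos: [520.3, -228.3, 49.1]
orientation: [-179.9, -0.0, 74.8]
force: [0.1, 0.5, -0.0]
opening: 0.004
```

```bash
python3 -c "
from go import *
st()
a=env.camera('scene')
o=cv2.resize(a[180:240,370:430],None,fx=10,fy=10,interpolation=cv2.INTER_CUBIC).astype(float)
o=np.clip((o-30)*2.2,0,255).astype(np.uint8)
cv2.imwrite('pics/d8.png',o[:,:,::-1])
"
```

```text
t 6.55 pos [ 520.3 -228.3   49.1] rpy [-1.7994e+02 -1.0000e-02  7.4800e+01] F [ 0.1  0.5 -0. ] op 0.004 comp [   0.7 -155.7   49.1] Fc [ 0.   0.5 -0. ]
```

View pics/d8.png

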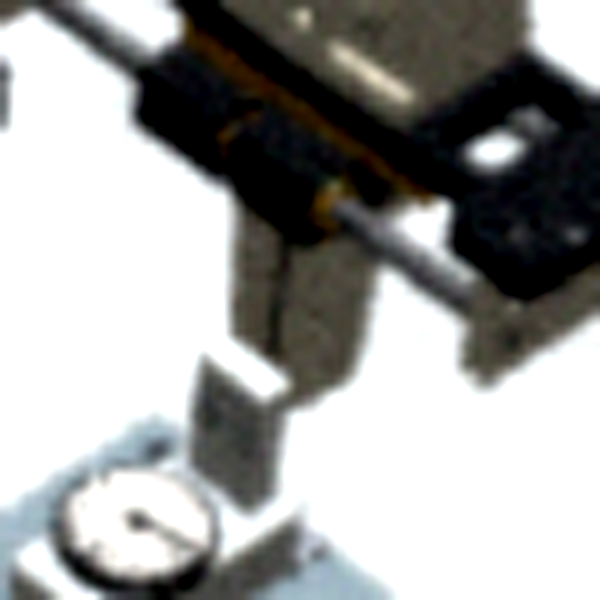

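drive_tool --deltas '[{"dx": 0.002,"dy": -0.001,"dz": 0.002,"wx": 0,"wy": 0,"wz": 0,"hand": 0},{"dx": 0.004,"dy": -0.001,"dz": 0.002,"wx": 0,"wy": 0,"wz": 0,"hand": 0},{"dx": 0.006,"dy": -0.001,"dz": 0.002,"wx": 0,"wy": 0,"wz": 0,"hand": 0},{"dx": 0.008,"dy": -0.001,"dz": 0.002,"wx": 0,"wy": 0,"wz": 0,"hand": 0}]'

```text
t: 7.1
ee_pos: [520.8, -222.4, 47.2]
orientation: [-180.0, 0.2, 74.7]
force: [-1.4, -6.2, -1.3]
opening: 0.004
```

```bash
python3 -c "
from go import *
st()"
```

```text
t 7.1 pos [ 520.8 -222.4   47.2] rpy [-179.98    0.18   74.73] F [-1.4 -6.2 -1.3] op 0.004 comp [  -0.3 -149.8   47.2] Fc [ 0.3 -6.4 -1.3]
```

drive_tool --deltas '[{"dx": 0.006,"dy": 0,"dz": 0,"wx": 0,"wy": 0,"wz": 0,"hand": 0},{"dx": 0.01,"dy": 0,"dz": 0,"wx": 0,"wy": 0,"wz": 0,"hand": 0},{"dx": 0.013,"dy": 0,"dz": 0,"wx": 0,"wy": 0,"wz": 0,"hand": 0},{"dx": 0.016,"dy": 0,"dz": 0,"wx": 0,"wy": 0,"wz": 0,"hand": 0},{"dx": 0.019,"dy": 0,"dz": 0,"wx": 0,"wy": 0,"wz": 0,"hand": 0},{"dx": 0.022,"dy": 0,"dz": 0,"wx": 0,"wy": 0,"wz": 0,"hand": 0}]'

```text
t: 7.85
ee_pos: [524.9, -207.8, 47.3]
orientation: [179.9, 0.7, 74.5]
force: [-1.6, -10.2, -3.1]
opening: 0.006
```

```bash
python3 -c "
from go import *
st()
crop('scene',330,180,110,90,7,'e1');st()"
```

```text
t 7.85 pos [ 524.9 -207.8   47.3] rpy [179.93   0.69  74.47] F [ -1.6 -10.2  -3.1] op 0.006 comp [  -0.3 -134.7   47.3] Fc [  1.2 -10.2  -3.1]
t 7.9 pos [ 525.1 -207.    47.3] rpy [179.94   0.64  74.51] F [-2.6 -8.8 -2.1] op 0.006 comp [  -0.3 -133.9   47.3] Fc [-0.2 -9.2 -2.1]
```

View pics/e1.png

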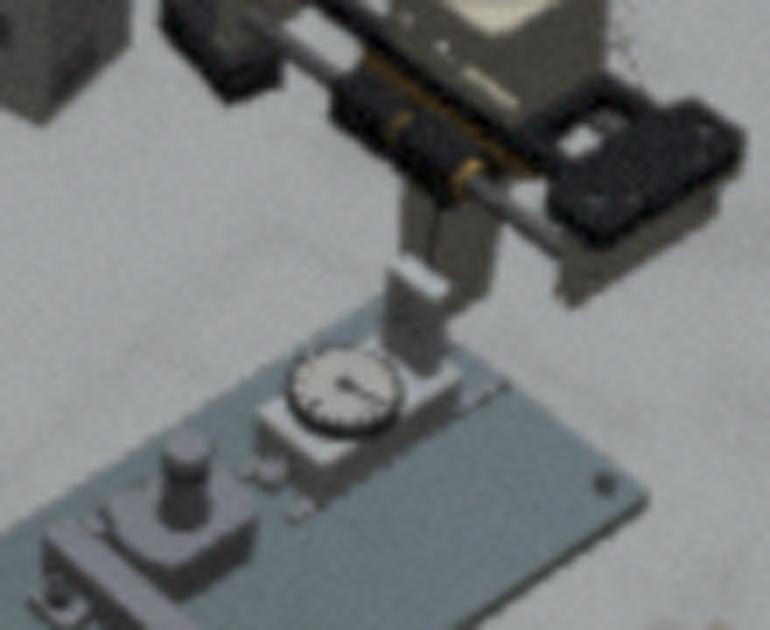

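drive_tool --deltas '[{"dx": 0.008,"dy": 0,"dz": 0,"wx": 0,"wy": 0,"wz": 0,"hand": 0},{"dx": 0.01,"dy": 0,"dz": 0,"wx": 0,"wy": 0,"wz": 0,"hand": 0},{"dx": 0.012,"dy": 0,"dz": 0,"wx": 0,"wy": 0,"wz": 0,"hand": 0},{"dx": 0.014,"dy": 0,"dz": 0,"wx": 0,"wy": 0,"wz": 0,"hand": 0},{"dx": 0.014,"dy": 0,"dz": 0,"wx": 0,"wy": 0,"wz": 0,"hand": 0}]'

```text
t: 8.52
ee_pos: [527.2, -199.5, 47.4]
orientation: [179.9, 1.1, 74.3]
force: [-2.7, -8.9, -1.9]
opening: 0.004
```

```bash
python3 -c "
from go import *
st()
crop('scene',330,180,110,90,7,'e2');st()"
```

```text
t 8.53 pos [ 527.2 -199.5   47.4] rpy [179.85   1.11  74.28] F [-2.7 -8.9 -1.9] op 0.004 comp [  -0.3 -126.1   47.4] Fc [-0.2 -9.3 -1.9]
t 8.57 pos [ 527.2 -199.6   47.4] rpy [179.85   1.11  74.28] F [-2.  -8.8 -1.7] op 0.006 comp [  -0.3 -126.1   47.4] Fc [ 0.4 -9.  -1.7]
```

View pics/e2.png

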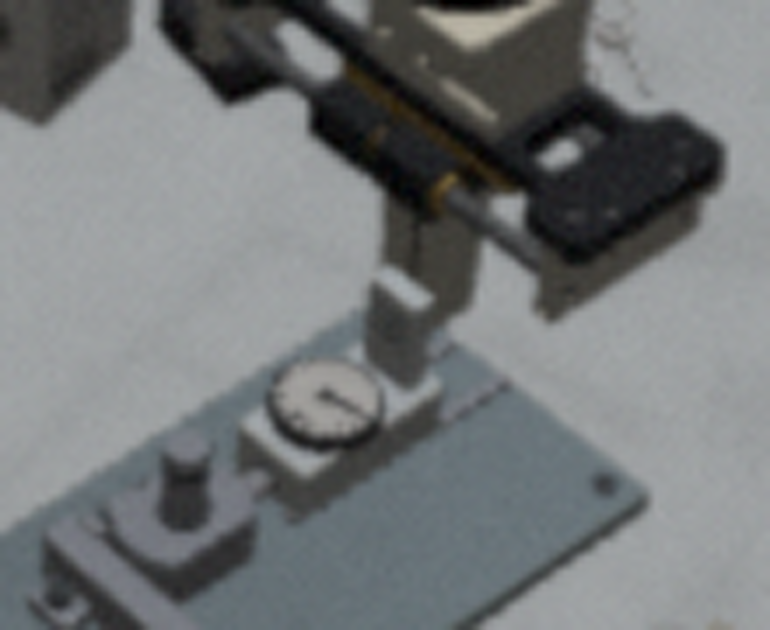

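drive_tool --deltas '[{"dx": 0.008,"dy": 0,"dz": 0,"wx": 0,"wy": 0,"wz": 0,"hand": 0},{"dx": 0.009,"dy": 0,"dz": 0,"wx": 0,"wy": 0,"wz": 0,"hand": 0},{"dx": 0.01,"dy": 0,"dz": 0,"wx": 0,"wy": 0,"wz": 0,"hand": 0},{"dx": 0.01,"dy": 0,"dz": 0,"wx": 0,"wy": 0,"wz": 0,"hand": 0}]'

```text
t: 9.07
ee_pos: [528.0, -196.8, 47.5]
orientation: [179.8, 1.6, 74.0]
force: [-2.3, -10.2, -1.9]
opening: 0.006
```

```bash
python3 -c "
from go import *
st()
to(wor([0,-118,47]),74.62)
crop('scene',330,180,110,90,7,'e3')"
```

```text
t 9.07 pos [ 528.  -196.8   47.5] rpy [179.76   1.62  74.02] F [ -2.3 -10.2  -1.9] op 0.006 comp [  -0.3 -123.3   47.5] Fc [  0.5 -10.5  -1.9]
t 9.07 pos [ 528.  -196.8   47.5] rpy [179.76   1.62  74.02] F [ -2.3 -10.2  -1.9] op 0.006 comp [  -0.3 -123.3   47.5] Fc [  0.5 -10.5  -1.9]
d [0.0053 0.0002 0.0004] w [ 0.2  1.6 -0.6] |d| 0.005
```

View pics/e3.png

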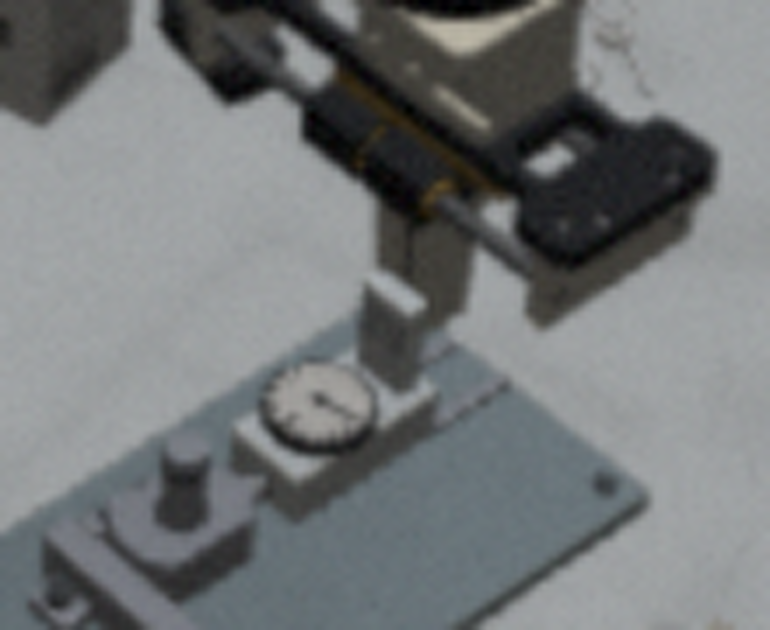

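drive_tool --deltas '[{"dx": 0.006,"dy": 0,"dz": 0,"wx": 0,"wy": 1.6,"wz": -0.6,"hand": 0},{"dx": 0.007,"dy": 0,"dz": 0,"wx": 0,"wy": 1.6,"wz": -0.6,"hand": 0},{"dx": 0.008,"dy": 0,"dz": 0,"wx": 0,"wy": 1.6,"wz": -0.6,"hand": 0},{"dx": 0.008,"dy": 0,"dz": 0,"wx": 0,"wy": 1.6,"wz": -0.6,"hand": 0}]'

```text
t: 9.62
ee_pos: [528.2, -195.6, 47.5]
orientation: [179.7, 0.5, 74.4]
force: [-3.2, -10.5, -1.6]
opening: 0.005
```

```bash
python3 -c "
from go import *
to(wor([0,-118,47]),74.62)
crop('scene',330,180,110,90,7,'e4')"
```

```text
t 9.62 pos [ 528.2 -195.6   47.5] rpy [179.7    0.52  74.37] F [ -3.2 -10.5  -1.6] op 0.005 comp [  -0.3 -122.1   47.5] Fc [ -0.3 -11.   -1.6]
d [0.0041 0.0003 0.0004] w [ 0.3  0.5 -0.3] |d| 0.004
```

View pics/e4.png

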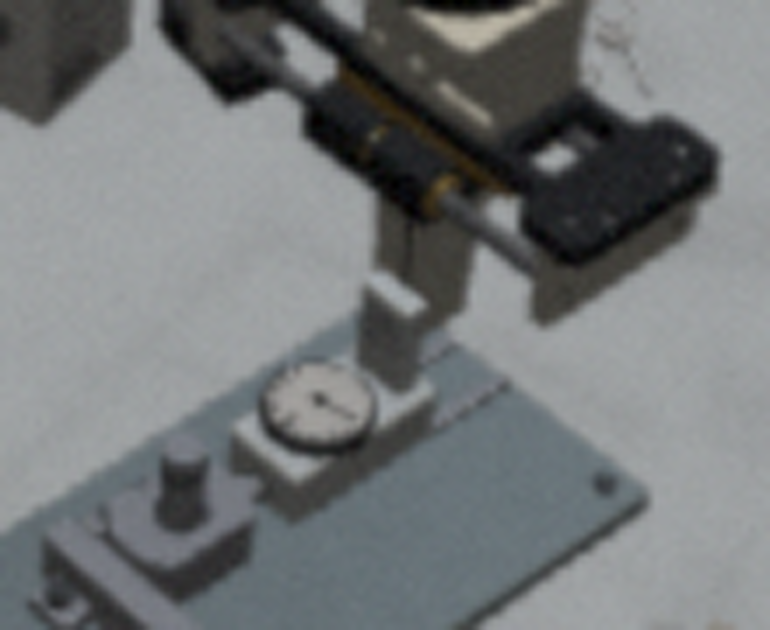

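drive_tool --deltas '[{"dx": 0.007,"dy": 0,"dz": 0,"wx": 0,"wy": 0.5,"wz": -0.3,"hand": 0},{"dx": 0.009,"dy": 0,"dz": 0,"wx": 0,"wy": 0.5,"wz": -0.3,"hand": 0},{"dx": 0.01,"dy": 0,"dz": 0,"wx": 0,"wy": 0.5,"wz": -0.3,"hand": 0},{"dx": 0.01,"dy": 0,"dz": 0,"wx": 0,"wy": 0.5,"wz": -0.3,"hand": 0}]'

```text
t: 10.18
ee_pos: [529.0, -192.8, 47.5]
orientation: [179.6, 0.5, 74.4]
force: [-2.4, -10.1, -2.1]
opening: 0.004
```

```bash
python3 -c "
from go import *
to(wor([0,-115,47]),74.62)
crop('scene',330,180,110,90,7,'e5')"
```

```text
t 10.18 pos [ 529.  -192.8   47.5] rpy [179.61   0.54  74.4 ] F [ -2.4 -10.1  -2.1] op 0.004 comp [  -0.3 -119.2   47.5] Fc [  0.4 -10.3  -2.1]
d [0.0042 0.0003 0.0005] w [ 0.4  0.5 -0.2] |d| 0.004
```

View pics/e5.png

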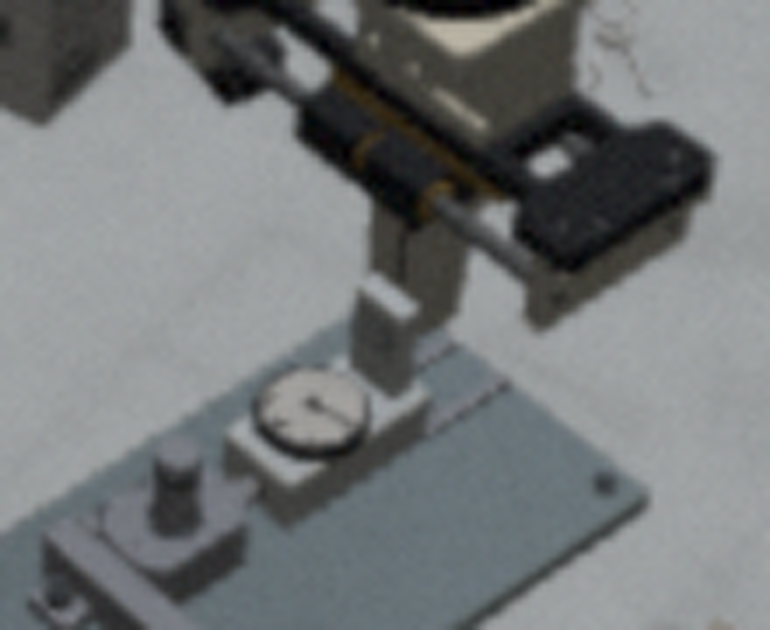

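drive_tool --deltas '[{"dx": 0.008,"dy": 0,"dz": 0,"wx": 0,"wy": 0.5,"wz": -0.2,"hand": 0},{"dx": 0.009,"dy": 0,"dz": 0,"wx": 0,"wy": 0.5,"wz": -0.2,"hand": 0},{"dx": 0.01,"dy": 0,"dz": 0,"wx": 0,"wy": 0.5,"wz": -0.2,"hand": 0},{"dx": 0.01,"dy": 0,"dz": 0,"wx": 0,"wy": 0.5,"wz": -0.2,"hand": 0}]'

```text
t: 10.72
ee_pos: [529.5, -191.0, 47.5]
orientation: [179.5, 0.6, 74.3]
force: [-2.2, -10.5, -3.7]
opening: 0.004
```

```bash
python3 -c "
from go import *
to(wor([0,-112,47]),74.62)
crop('scene',330,180,110,90,7,'e6')"
```

```text
t 10.72 pos [ 529.5 -191.    47.5] rpy [179.51   0.64  74.3 ] F [ -2.2 -10.5  -3.7] op 0.004 comp [  -0.3 -117.3   47.5] Fc [  0.6 -10.7  -3.7]
d [0.0053 0.0002 0.0005] w [ 0.5  0.6 -0.3] |d| 0.005
```

View pics/e6.png

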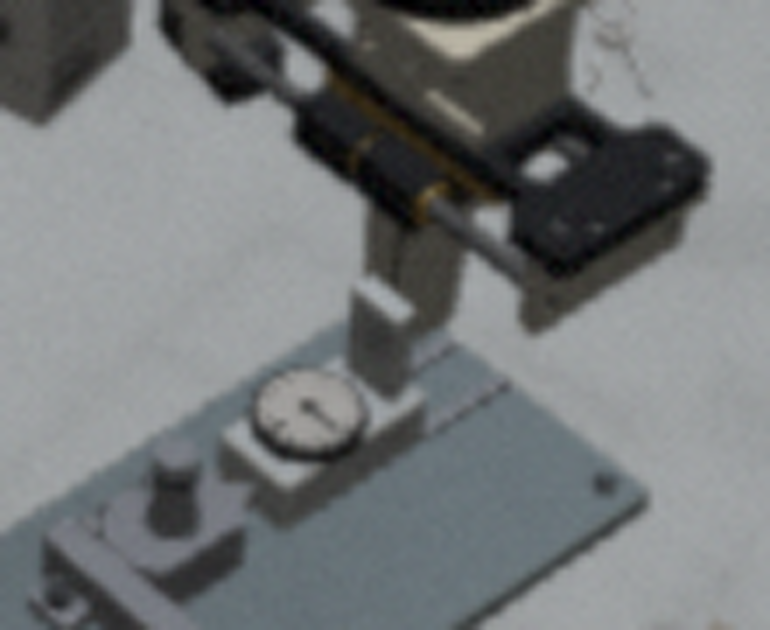

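```bash
cat > dial.py <<'E'
from go import *
def rect(im,cam,u,v,name,z=48,half=26,N=360):
    c=comp(pix2w(cam,u,v,z)); 
    src=[];dst=[]
    for a,b in((-half,-half),(half,-half),(half,half),(-half,half)):
        src.append(w2pix(cam,wor((c[0]+a,c[1]+b,z)))); 
        dst.append((N/2-b*N/2/half, N/2-a*N/2/half))   # up=+x comp, left=+y comp
    H=cv2.getPerspectiveTransform(np.float32(src),np.float32(dst))
    o=cv2.warpPerspective(im,H,(N,N),flags=cv2.INTER_CUBIC); cv2.imwrite(f"pics/{name}.png",o[:,:,::-1]); return c
E
python3 - <<'E'
from dial import *
for k,(n,x,y,s,u,v) in enumerate([("c4",310,205,6,442,160),("e4",330,180,7,319,401),("e5",330,180,7,313,404),("e6",330,180,7,307,408)]):
    a=cv2.imread(f"pics/{n}.png")[:,:,::-1]
    im=np.zeros((480,640,3),np.uint8); h=cv2.resize(a,None,fx=1/s,fy=1/s,interpolation=cv2.INTER_AREA); im[y:y+h.shape[0],x:x+h.shape[1]]=h
    print(n,rect(im,"scene",x+(u+.5)/s-.5,y+(v+.5)/s-.5,f"r{k}"))
b=[cv2.imread(f"pics/r{k}.png") for k in range(4)]
cv2.imwrite("pics/r.png",np.vstack([np.hstack(b[:2]),np.hstack(b[2:])]))
E
```

```text
c4 [  -0.53041932 -102.21516805   48.        ]
e4 [ -1.5705612  -73.59525537  48.        ]
e5 [ -1.27413122 -70.98214213  48.        ]
e6 [ -1.33042862 -68.0417371   48.        ]
```

View pics/r.png

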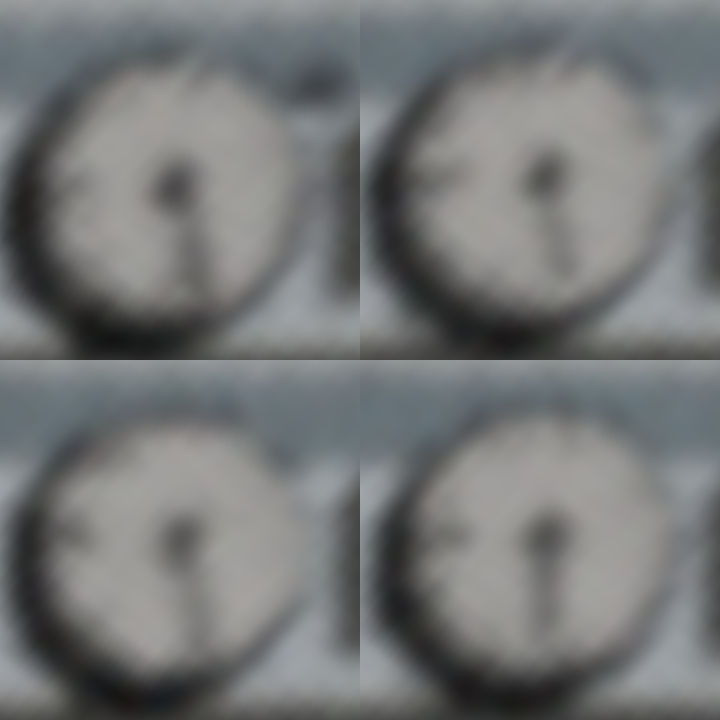

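```bash
cat >> dial.py <<'E'
def ang(name):
    g=cv2.GaussianBlur(cv2.imread(f"pics/{name}.png"),(0,0),3).mean(2); N=g.shape[0]
    from scipy.ndimage import map_coordinates
    th=np.radians(np.arange(0,360,1)); r=np.linspace(5,12,15)*N/52
    best=[]
    # search centre (hub darkest near middle)
    s=g[N//2-30:N//2+31,N//2-30:N//2+31]; i=np.unravel_index(cv2.GaussianBlur(s,(0,0),6).argmin(),s.shape); cy,cx=i[0]+N//2-30,i[1]+N//2-30
    # angle measured from 9 o'clock (zero mark), counterclockwise positive = mm to go*20
    X=cx-np.outer(np.cos(th),r); Y=cy+np.outer(np.sin(th),r)
    p=map_coordinates(g,[Y,X],order=1).mean(1); p=np.convolve(np.r_[p[-4:],p,p[:4]],np.ones(9)/9,'valid')
    k=p.argmin(); return k,(cx,cy),round(k/20,2)
def look(name,u=None,v=None,cam="scene",cy=None):
    im=env.camera(cam); cv2.imwrite(f"pics/{name}_full.png",im[:,:,::-1])
    if u is None: u,v=w2pix(cam,wor((-1.3,cy,48)))
    c=rect(im,cam,u,v,name); print(name,c.round(1),ang(name))
E
python3 -c "
from dial import *
for k in range(4):print(ang(f'r{k}'))"
```

```text
(np.int64(106), (np.int64(174), np.int64(189)), np.float64(5.3))
(np.int64(100), (np.int64(185), np.int64(178)), np.float64(5.0))
(np.int64(102), (np.int64(181), np.int64(180)), np.float64(5.1))
(np.int64(89), (np.int64(186), np.int64(179)), np.float64(4.45))
```

drive_tool --deltas '[{"dx": 0.009,"dy": 0,"dz": 0,"wx": 0,"wy": 0.6,"wz": -0.3,"hand": 0},{"dx": 0.011,"dy": 0,"dz": 0,"wx": 0,"wy": 0.6,"wz": -0.3,"hand": 0},{"dx": 0.012,"dy": 0,"dz": 0,"wx": 0,"wy": 0.6,"wz": -0.3,"hand": 0},{"dx": 0.012,"dy": 0,"dz": 0,"wx": 0,"wy": 0.6,"wz": -0.3,"hand": 0}]'

```text
t: 11.28
ee_pos: [530.2, -188.8, 47.6]
orientation: [179.4, 0.7, 74.2]
force: [-4.4, -12.3, -3.4]
opening: 0.007
```

```bash
python3 -c "
from dial import *
to(wor([0,-112,47]),74.62)
look('f1',cy=-66)"
```

```text
t 11.28 pos [ 530.2 -188.8   47.6] rpy [179.4    0.74  74.24] F [ -4.4 -12.3  -3.4] op 0.007 comp [  -0.2 -114.9   47.6] Fc [ -1.  -13.   -3.4]
d [0.003  0.0002 0.0005] w [ 0.6  0.7 -0.4] |d| 0.003
f1 [ -1.3 -66.   48. ] (np.int64(45), (np.int64(184), np.int64(179)), np.float64(2.25))
```

View pics/f1.png

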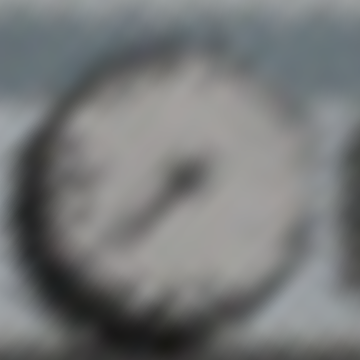

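drive_tool --deltas '[{"dx": 0.01,"dy": 0,"dz": 0,"wx": 0,"wy": 0.7,"wz": -0.4,"hand": 0},{"dx": 0.0115,"dy": 0,"dz": 0,"wx": 0,"wy": 0.7,"wz": -0.4,"hand": 0},{"dx": 0.0125,"dy": 0,"dz": 0,"wx": 0,"wy": 0.7,"wz": -0.4,"hand": 0},{"dx": 0.0125,"dy": 0,"dz": 0,"wx": 0,"wy": 0.7,"wz": -0.4,"hand": 0}]'

```text
t: 11.82
ee_pos: [530.8, -187.0, 47.6]
orientation: [179.3, 0.8, 74.2]
force: [-3.6, -14.7, -3.9]
opening: 0.007
```

```bash
python3 -c "
from dial import *
to(wor([0,-112,47]),74.62)
look('f2',cy=-64)"
```

```text
t 11.82 pos [ 530.8 -187.    47.6] rpy [179.27   0.81  74.25] F [ -3.6 -14.7  -3.9] op 0.007 comp [-1.000e-01 -1.131e+02  4.760e+01] Fc [  0.4 -15.1  -3.9]
d [0.0011 0.0001 0.0006] w [ 0.7  0.8 -0.4] |d| 0.001
f2 [ -1.3 -64.   48. ] (np.int64(6), (np.int64(178), np.int64(179)), np.float64(0.3))
```

View pics/f2.png

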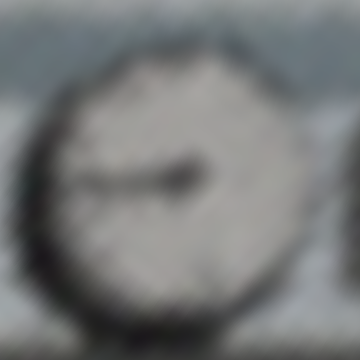

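drive_tool --deltas '[{"dx": -0.003,"dy": 0,"dz": 0,"wx": 0.7,"wy": 0.8,"wz": -0.4,"hand": 0},{"dx": -0.02,"dy": 0,"dz": 0,"wx": 0.7,"wy": 0.8,"wz": -0.4,"hand": 0},{"dx": -0.03,"dy": 0,"dz": -0.03,"wx": 0.7,"wy": 0.8,"wz": -0.4,"hand": 0},{"dx": -0.03,"dy": 0,"dz": -0.08,"wx": 0.7,"wy": 0.8,"wz": -0.4,"hand": 0.04}]'

```text
t: 12.38
ee_pos: [520.5, -214.8, 127.6]
orientation: [-179.8, -0.0, 74.6]
force: [0.5, -0.6, 0.2]
opening: 0.068
```

```bash
python3 -c "
from dial import *
look('f3',cy=-64)
for i in range(4):
  pass
im=cv2.imread('pics/f3_full.png')[:,:,::-1]
crop('scene',330,180,110,90,7,'f4',im)
a=crop('top',280,220,120,95,6,'f5');cv2.imwrite('pics/top1.png',a[:,:,::-1])
to(wor([0,0,150]),74.62)"
```

```text
f3 [ -1.3 -64.   48. ] (np.int64(6), (np.int64(178), np.int64(179)), np.float64(0.3))
t 12.47 pos [ 525.3 -216.4  133.1] rpy [1.7935e+02 3.0000e-02 7.4650e+01] F [ 0.7  0.1 -0.1] op 0.152 comp [   2.4 -142.9  133.1] Fc [ 0.6  0.3 -0.1]
d [ 0.1429 -0.0022 -0.017 ] w [0.6 0.  0. ] |d| 0.144
```

View pics/f4.png

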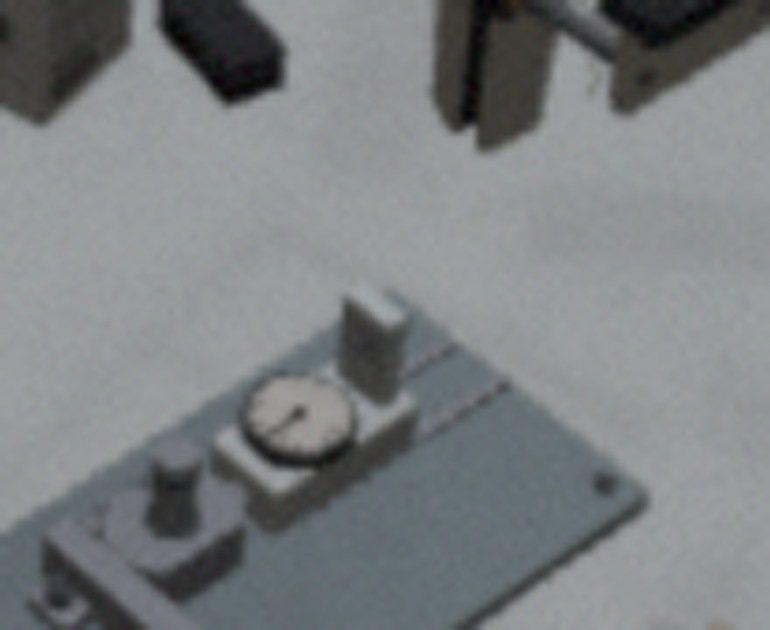

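View pics/f5.png

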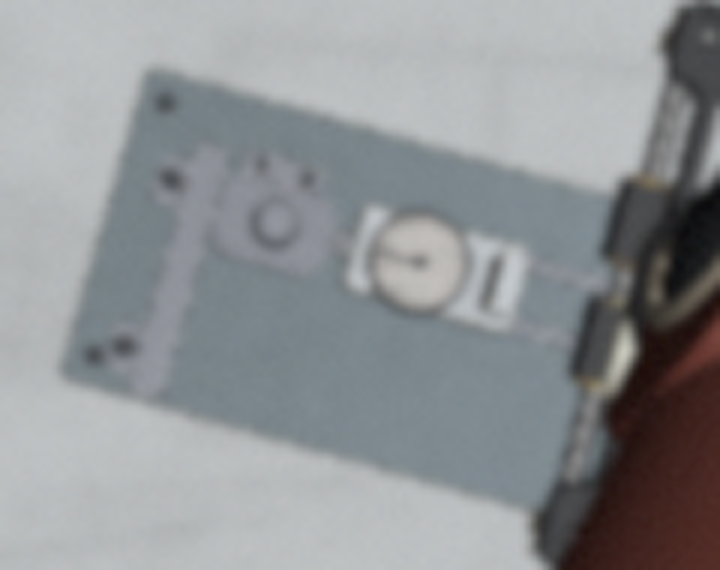

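```bash
python3 -c "
from go import *
q=lambda u,v:((u+.5)/6-.5+280,(v+.5)/6-.5+220)
m=pix2w('top',*q(272,222),70);print('top',comp(m))
m2=pix2w('scene',330+(176.5)/7-.5,180+(452.5)/7-.5,70);print('scene',comp(m2))
to(wor([-1,-3,100]),74.62)"
```

```text
top [-1.40100234 -2.0385207  70.        ]
scene [-2.00941409 -4.60068607 70.        ]
t 12.47 pos [ 525.3 -216.4  133.1] rpy [1.7935e+02 3.0000e-02 7.4650e+01] F [ 0.7  0.1 -0.1] op 0.152 comp [   2.4 -142.9  133.1] Fc [ 0.6  0.3 -0.1]
d [ 0.1399 -0.0037  0.033 ] w [0.6 0.  0. ] |d| 0.144
```

drive_tool --deltas '[{"dx": 0.04,"dy": -0.002,"dz": 0.0,"wx": 0.6,"wy": 0,"wz": 0,"hand": 0.05},{"dx": 0.09,"dy": -0.0037,"dz": 0.0,"wx": 0.6,"wy": 0,"wz": 0,"hand": 0.05},{"dx": 0.14,"dy": -0.0037,"dz": 0.01,"wx": 0.6,"wy": 0,"wz": 0,"hand": 0.05},{"dx": 0.14,"dy": -0.0037,"dz": 0.043,"wx": 0.6,"wy": 0,"wz": 0,"hand": 0.05},{"dx": 0.14,"dy": -0.0037,"dz": 0.043,"wx": 0.6,"wy": 0,"wz": 0,"hand": 0.05}]'

```text
t: 13.1
ee_pos: [557.2, -79.1, 87.7]
orientation: [-179.7, 0.0, 74.7]
force: [-0.0, 0.3, 0.4]
opening: 0.537
```

```bash
python3 -c "
from go import *
s,_=st(); c=comp(s['ee_pos'])
im=crop('scene',300,180,110,90,7,'g1')
f=lambda l:((w2pix('scene',wor(l))-[300,180]+.5)*7-.5).round(0)
for z in(71,100): print(z,[(x,y,f((c[0]+x,c[1]+y,z))) for x in(-25,-42.5,25,42.5) for y in(-7.5,7.5)])
to(wor([-1.5,-2.5,75]),74.62)"
```

```text
t 13.1 pos [557.2 -79.1  87.7] rpy [-1.7968e+02  3.0000e-02  7.4750e+01] F [-0.   0.3  0.4] op 0.537 comp [-3.3 -2.  87.7] Fc [-0.1  0.3  0.4]
71 [(-25, -7.5, array([449., 487.])), (-25, 7.5, array([416., 508.])), (-42.5, -7.5, array([485., 517.])), (-42.5, 7.5, array([452., 539.])), (25, -7.5, array([351., 404.])), (25, 7.5, array([318., 425.])), (42.5, -7.5, array([317., 376.])), (42.5, 7.5, array([284., 396.]))]
100 [(-25, -7.5, array([453., 428.])), (-25, 7.5, array([420., 450.])), (-42.5, -7.5, array([490., 458.])), (-42.5, 7.5, array([456., 480.])), (25, -7.5, array([353., 346.])), (25, 7.5, array([320., 366.])), (42.5, -7.5, array([319., 317.])), (42.5, 7.5, array([286., 338.]))]
t 13.15 pos [558.3 -80.6  89.2] rpy [-1.7989e+02  5.0000e-02  7.4630e+01] F [ 0.6 -0.4 -0.1] op 0.536 comp [-1.8 -3.2 89.2] Fc [ 0.7 -0.2 -0.1]
d [0.0007 0.0004 0.0142] w [-0.1  0.   0. ] |d| 0.014
```

View pics/g1.png

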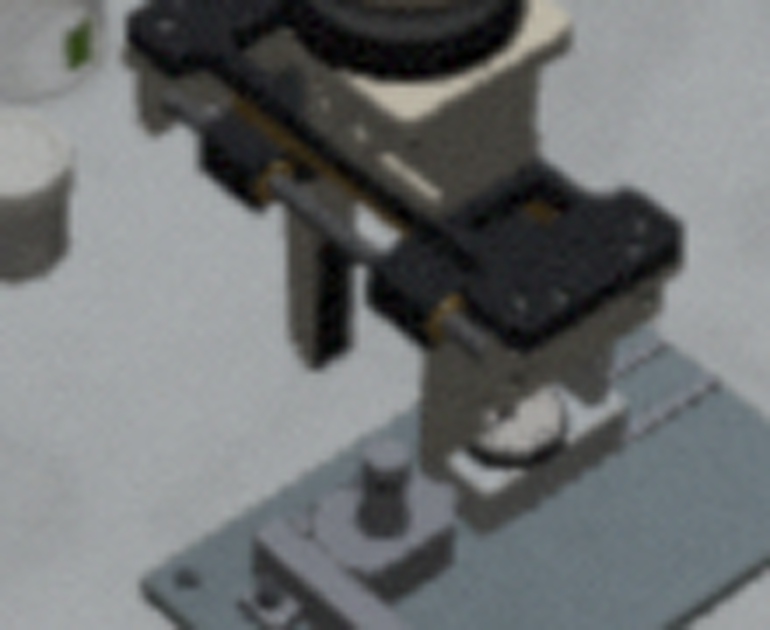

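drive_tool --deltas '[{"dx": 0.0007,"dy": 0.0004,"dz": 0.014,"wx": 0,"wy": 0,"wz": 0,"hand": 0.05},{"dx": 0.0007,"dy": 0.0004,"dz": 0.028,"wx": 0,"wy": 0,"wz": 0,"hand": 0.05},{"dx": 0.0007,"dy": 0.0004,"dz": 0.04,"wx": 0,"wy": 0,"wz": 0,"hand": 0.05},{"dx": 0.0007,"dy": 0.0004,"dz": 0.04,"wx": 0,"wy": 0,"wz": 0,"hand": 0.05}]'

```text
t: 13.65
ee_pos: [557.9, -80.0, 48.0]
orientation: [-179.7, 0.1, 74.6]
force: [0.3, -0.9, -0.1]
opening: 0.538
```

```bash
python3 -c "
from go import *
s,_=st(); c=comp(s['ee_pos'])
im=crop('scene',300,180,110,90,7,'g2')
to(wor([-1.5,-2.5,34]),74.62)"
```

```text
t 13.65 pos [557.9 -80.   48. ] rpy [-1.7974e+02  6.0000e-02  7.4610e+01] F [ 0.3 -0.9 -0.1] op 0.538 comp [-2.4 -2.8 48. ] Fc [ 0.5 -0.8 -0.1]
t 13.7 pos [558.4 -80.2  48.7] rpy [-1.7983e+02  5.0000e-02  7.4610e+01] F [-0.9  0.7 -0.4] op 0.537 comp [-1.8 -2.7 48.7] Fc [-1.   0.5 -0.4]
d [0.0003 0.0003 0.0147] w [-0.2  0.1 -0. ] |d| 0.015
```

View pics/g2.png

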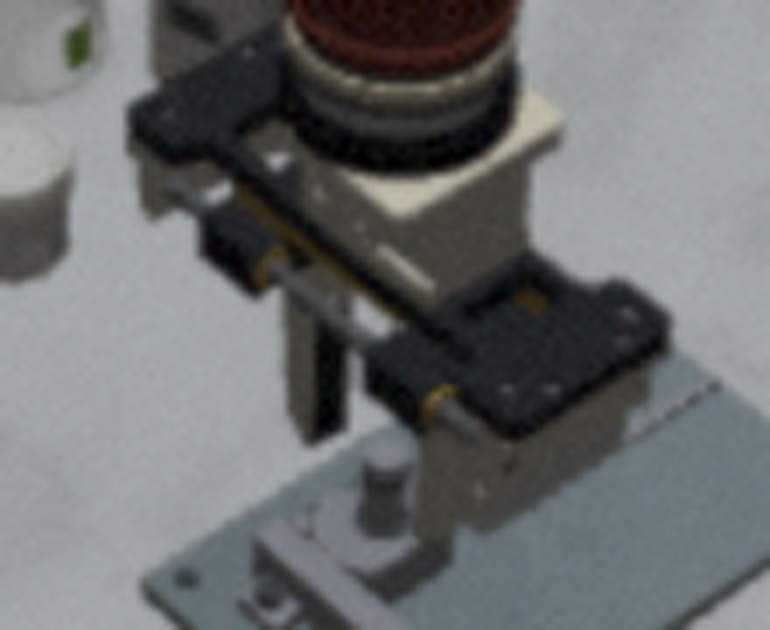

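drive_tool --deltas '[{"dx": 0.0003,"dy": 0.0003,"dz": 0.008,"wx": -0.2,"wy": 0,"wz": 0,"hand": 0.05},{"dx": 0.0003,"dy": 0.0003,"dz": 0.0147,"wx": -0.2,"wy": 0,"wz": 0,"hand": 0.05},{"dx": 0.0003,"dy": 0.0003,"dz": 0.0147,"wx": -0.2,"wy": 0,"wz": 0,"hand": 0.05}]'

```text
t: 14.08
ee_pos: [558.3, -79.8, 33.4]
orientation: [-180.0, 0.1, 74.6]
force: [0.4, 0.6, 0.6]
opening: 0.537
```

```bash
python3 -c "
from go import *
to(wor([-1.5,-2.5,34]),74.62)"
```

```text
t 14.07 pos [558.3 -79.8  33.4] rpy [-1.7995e+02  6.0000e-02  7.4610e+01] F [0.4 0.6 0.6] op 0.537 comp [-2.  -2.4 33.4] Fc [0.2 0.7 0.6]
d [-0.0001  0.0005 -0.0006] w [-0.   0.1 -0. ] |d| 0.001
```

drive_tool --deltas '[{"dx": 0,"dy": 0,"dz": 0,"wx": 0,"wy": 0,"wz": 0,"hand": 0},{"dx": 0,"dy": 0,"dz": 0,"wx": 0,"wy": 0,"wz": 0,"hand": 0},{"dx": 0,"dy": 0,"dz": 0,"wx": 0,"wy": 0,"wz": 0,"hand": 0},{"dx": 0,"dy": 0,"dz": 0,"wx": 0,"wy": 0,"wz": 0,"hand": 0}]' --force 25

```text
t: 14.58
ee_pos: [558.4, -79.8, 33.5]
orientation: [-180.0, 0.1, 74.6]
force: [-0.1, 0.1, 1.1]
opening: 0.167
```

```bash
python3 -c "
from go import *
to(wor([-1.5,-2.5,34]),74.62)
im=crop('scene',300,180,110,90,7,'g3')"
```

```text
t 14.57 pos [558.4 -79.8  33.5] rpy [-1.7997e+02  6.0000e-02  7.4620e+01] F [-0.1  0.1  1.1] op 0.167 comp [-1.9 -2.4 33.5] Fc [-0.2  0.1  1.1]
d [-0.0001  0.0004 -0.0005] w [-0.   0.1  0. ] |d| 0.001
```

View pics/g3.png

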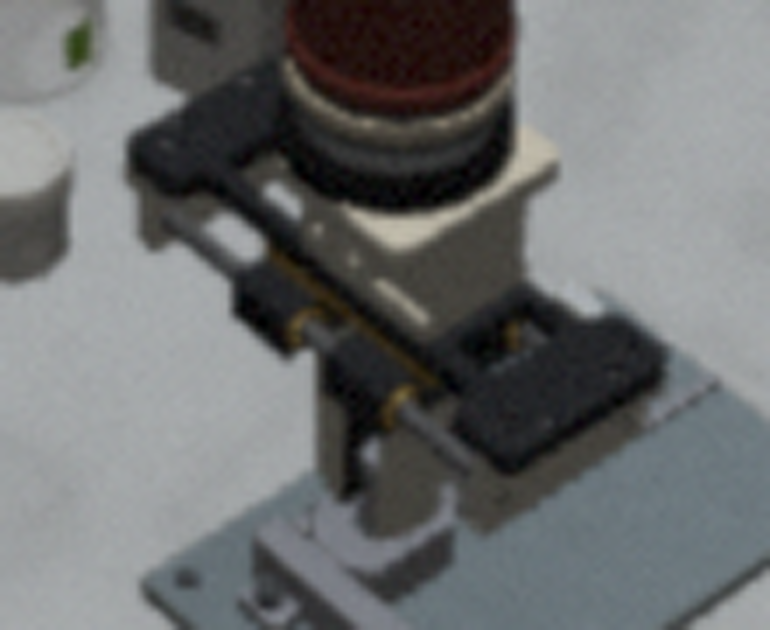

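drive_tool --deltas '[{"dx": 0,"dy": 0,"dz": -0.01,"wx": 0,"wy": 0,"wz": 0,"hand": 0},{"dx": 0,"dy": 0,"dz": -0.025,"wx": 0,"wy": 0,"wz": 0,"hand": 0},{"dx": 0,"dy": 0,"dz": -0.05,"wx": 0,"wy": 0,"wz": 0,"hand": 0},{"dx": 0.03,"dy": 0,"dz": -0.06,"wx": 0,"wy": 0,"wz": 0,"hand": 0},{"dx": 0.08,"dy": -0.01,"dz": -0.06,"wx": 0,"wy": 0,"wz": 0,"hand": 0},{"dx": 0.13,"dy": -0.02,"dz": -0.06,"wx": 0,"wy": 0,"wz": 0,"hand": 0},{"dx": 0.13,"dy": -0.02,"dz": -0.03,"wx": 0,"wy": 0,"wz": 0,"hand": 0}]'

```text
t: 15.5
ee_pos: [576.3, 59.1, 65.8]
orientation: [179.7, -0.4, 75.2]
force: [0.6, -0.2, -2.8]
opening: 0.169
```

```bash
python3 -c "
from go import *
to(wor([-20,128,23]),74.62)
im=crop('scene',270,200,150,110,5,'g4')"
```

```text
t 15.5 pos [576.3  59.1  65.8] rpy [179.74  -0.37  75.23] F [ 0.6 -0.2 -2.8] op 0.169 comp [-21.5 136.3  65.8] Fc [ 0.6 -0.  -2.8]
d [-0.0085  0.0012  0.0427] w [ 0.3 -0.4  0.6] |d| 0.044
```

View pics/g4.png

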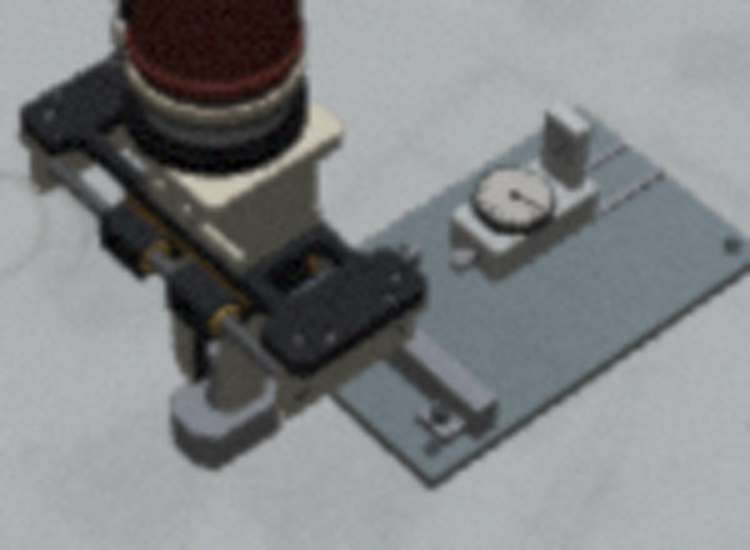

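drive_tool --deltas '[{"dx": 0,"dy": 0,"dz": 0.02,"wx": 0.3,"wy": -0.4,"wz": 0.6,"hand": 0},{"dx": 0,"dy": 0,"dz": 0.038,"wx": 0.3,"wy": -0.4,"wz": 0.6,"hand": 0},{"dx": 0,"dy": 0,"dz": 0.043,"wx": 0.3,"wy": -0.4,"wz": 0.6,"hand": 0},{"dx": 0,"dy": 0,"dz": 0.043,"wx": 0.3,"wy": -0.4,"wz": 0.6,"hand": 0}]'

```text
t: 16.05
ee_pos: [571.9, 54.7, 20.0]
orientation: [-179.4, 0.3, 74.3]
force: [-3.5, 1.4, 11.8]
opening: 0.168
```

```bash
python3 -c "
from go import *
to(wor([-20,136,21]),74.62)"
```

```text
t 16.05 pos [571.9  54.7  20. ] rpy [-179.43    0.33   74.3 ] F [-3.5  1.4 11.8] op 0.168 comp [-24.6 130.8  20. ] Fc [-3.8  0.4 11.8]
d [ 0.0052  0.0045 -0.0011] w [-0.6  0.3 -0.3] |d| 0.007
```

drive_tool --deltas '[{"dx": 0,"dy": 0,"dz": -0.001,"wx": -0.6,"wy": 0.3,"wz": 0,"hand": 0},{"dx": 0,"dy": 0,"dz": -0.001,"wx": -0.6,"wy": 0.3,"wz": 0,"hand": 0.05},{"dx": 0,"dy": 0,"dz": -0.001,"wx": -0.6,"wy": 0.3,"wz": 0,"hand": 0.05},{"dx": 0,"dy": 0,"dz": -0.001,"wx": -0.6,"wy": 0.3,"wz": 0,"hand": 0.05},{"dx": 0,"dy": 0,"dz": -0.04,"wx": -0.6,"wy": 0.3,"wz": 0,"hand": 0.05},{"dx": 0,"dy": 0,"dz": -0.1,"wx": -0.6,"wy": 0.3,"wz": 0,"hand": 0.05}]'

```text
t: 16.8
ee_pos: [571.6, 55.1, 119.2]
orientation: [-179.8, 0.1, 74.3]
force: [0.6, 0.1, 0.5]
opening: 0.539
```

```bash
python3 -c "
from go import *
im=crop('scene',270,200,150,110,5,'g5')
to([622,337,120],63.5)"
```

```text
t 16.85 pos [577.9  54.6 128.5] rpy [179.29  -0.22  74.28] F [1.7 0.2 4.3] op 0.537 comp [-18.8 132.3 128.5] Fc [1.6 0.7 4.3]
d [ 0.2838 -0.0342  0.0092] w [ 0.7 -0.3 10.8] |d| 0.286
```

View pics/g5.png

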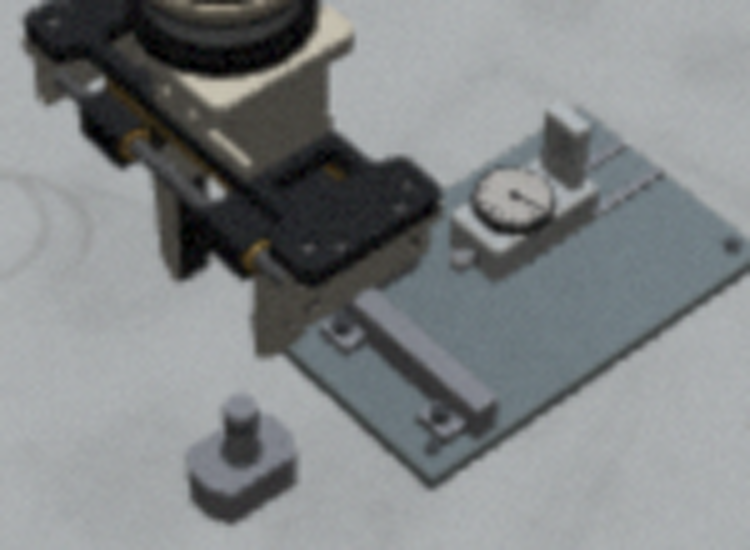

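drive_tool --deltas '[{"dx": 0.04,"dy": -0.005,"dz": 0,"wx": 0.7,"wy": -0.3,"wz": 2,"hand": 0.06},{"dx": 0.1,"dy": -0.012,"dz": 0,"wx": 0.7,"wy": -0.3,"wz": 4,"hand": 0.06},{"dx": 0.16,"dy": -0.02,"dz": 0,"wx": 0.7,"wy": -0.3,"wz": 6,"hand": 0.06},{"dx": 0.22,"dy": -0.027,"dz": 0,"wx": 0.7,"wy": -0.3,"wz": 8,"hand": 0.06},{"dx": 0.284,"dy": -0.034,"dz": 0.01,"wx": 0.7,"wy": -0.3,"wz": 10.8,"hand": 0.06},{"dx": 0.284,"dy": -0.034,"dz": 0.03,"wx": 0.7,"wy": -0.3,"wz": 10.8,"hand": 0.06}]'

```text
t: 17.6
ee_pos: [621.2, 346.2, 98.0]
orientation: [-179.9, -0.3, 64.1]
force: [-0.3, 0.1, -1.0]
opening: 0.645
```

```bash
python3 -c "
from go import *
im=crop('scene',180,300,100,100,6,'h1')
cv2.imwrite('pics/scene_h1.png',im[:,:,::-1])
to([622,337,34],63.5)"
```

```text
t 17.65 pos [619.5 340.8  94.2] rpy [-179.73    0.19   63.84] F [-1.3 -1.7 -3.1] op 0.647 comp [-54.6 419.4  94.2] Fc [-0.8 -2.  -3.1]
d [-0.0021  0.0042  0.0602] w [-0.3  0.2  0.3] |d| 0.06
```

View pics/h1.png

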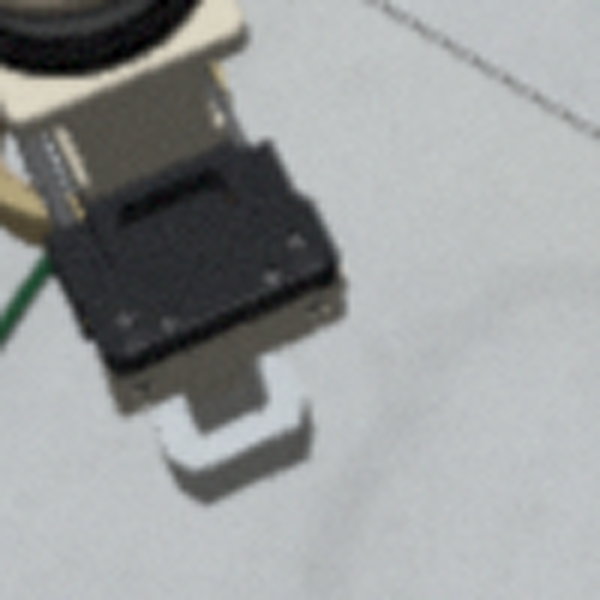

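drive_tool --deltas '[{"dx": -0.002,"dy": 0.004,"dz": 0.02,"wx": -0.3,"wy": 0.2,"wz": 0.3,"hand": 0.06},{"dx": -0.002,"dy": 0.004,"dz": 0.04,"wx": -0.3,"wy": 0.2,"wz": 0.3,"hand": 0.06},{"dx": -0.002,"dy": 0.004,"dz": 0.06,"wx": -0.3,"wy": 0.2,"wz": 0.3,"hand": 0.06},{"dx": -0.002,"dy": 0.004,"dz": 0.074,"wx": -0.3,"wy": 0.2,"wz": 0.3,"hand": 0.06},{"dx": -0.002,"dy": 0.004,"dz": 0.074,"wx": -0.3,"wy": 0.2,"wz": 0.3,"hand": 0.06}]'

```text
t: 18.27
ee_pos: [621.0, 336.7, 18.7]
orientation: [-179.9, 0.1, 63.5]
force: [0.5, -0.5, -0.7]
opening: 0.643
```

```bash
python3 -c "
from go import *
im=crop('scene',180,300,100,100,6,'h2')
im=crop('top',120,190,80,80,8,'h3')
to([622,337,20],63.5)"
```

```text
t 18.38 pos [622.3 337.2  20.6] rpy [ 1.7992e+02 -5.0000e-02  6.3540e+01] F [ 0.5  0.  -0.2] op 0.646 comp [-50.9 416.7  20.6] Fc [ 0.5  0.2 -0.2]
d [-0.0004 -0.0002  0.0006] w [ 0.1 -0.1  0. ] |d| 0.001
```

View pics/h2.png

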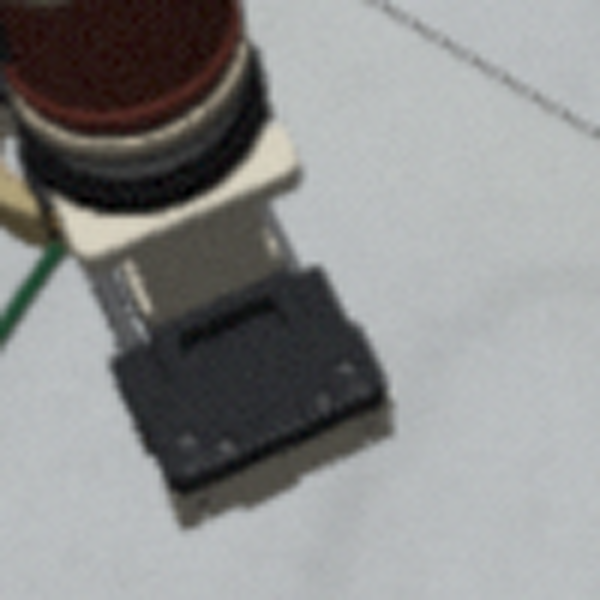

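View pics/h3.png

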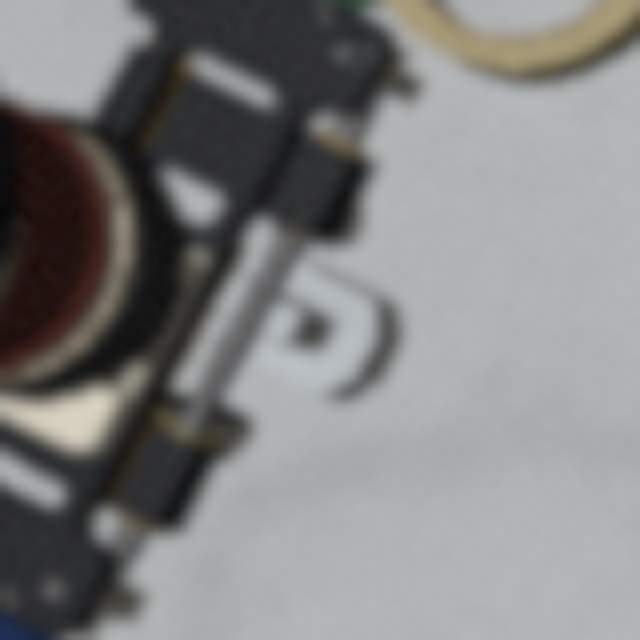

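drive_tool --deltas '[{"dx": 0,"dy": 0,"dz": 0,"wx": 0,"wy": 0,"wz": 0,"hand": 0},{"dx": 0,"dy": 0,"dz": 0,"wx": 0,"wy": 0,"wz": 0,"hand": 0},{"dx": 0,"dy": 0,"dz": 0,"wx": 0,"wy": 0,"wz": 0,"hand": 0},{"dx": 0,"dy": 0,"dz": 0,"wx": 0,"wy": 0,"wz": 0,"hand": 0},{"dx": 0,"dy": 0,"dz": -0.02,"wx": 0,"wy": 0,"wz": 0,"hand": 0},{"dx": 0,"dy": 0,"dz": -0.07,"wx": 0,"wy": 0,"wz": 0,"hand": 0},{"dx": 0,"dy": 0,"dz": -0.1,"wx": 0,"wy": 0,"wz": 0,"hand": 0}]' --force 20

```text
t: 19.25
ee_pos: [623.9, 337.5, 125.0]
orientation: [179.7, -0.3, 63.5]
force: [0.3, -0.7, -0.1]
opening: 0.009
```

```bash
python3 -c "
from go import *
im=crop('scene',180,300,100,100,6,'h4')
to([560,120,130],74.62)
to(wor([-50,-4,120]),74.62)"
```

```text
t 19.3 pos [626.1 338.1 129.4] rpy [179.46  -0.59  63.55] F [0.2 0.4 2.8] op 0.006 comp [-47.5 418.5 129.4] Fc [0.1 0.5 2.8]
d [-0.2247  0.038  -0.0026] w [  0.6  -0.5 -11.1] |d| 0.228
t 19.3 pos [626.1 338.1 129.4] rpy [179.46  -0.59  63.55] F [0.2 0.4 2.8] op 0.006 comp [-47.5 418.5 129.4] Fc [0.1 0.5 2.8]
d [-0.4152  0.0786  0.0059] w [  0.6  -0.5 -11.1] |d| 0.423
```

View pics/h4.png

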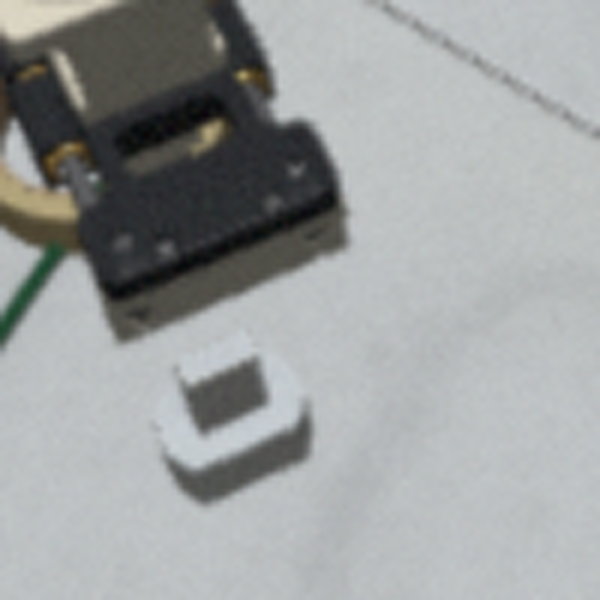

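Run:
```python
from sp import *
for k,(p) in enumerate([(622,337,np.radians(-26.5)),(620,325,np.radians(-30))]):
    draw("top",p,block(50),(120,190,80,80),f"o{k}"); draw("scene",p,block(50),(180,330,80,80),f"o{k+2}")
a=[cv2.imread(f"pics/o{k}.png") for k in range(4)]
a=[cv2.resize(x,(390,390)) for x in a]
cv2.imwrite("pics/oo.png",np.vstack([np.hstack(a[:2]),np.hstack(a[2:])])[:600*2])
```

```text
(no output)
```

View pics/oo.png

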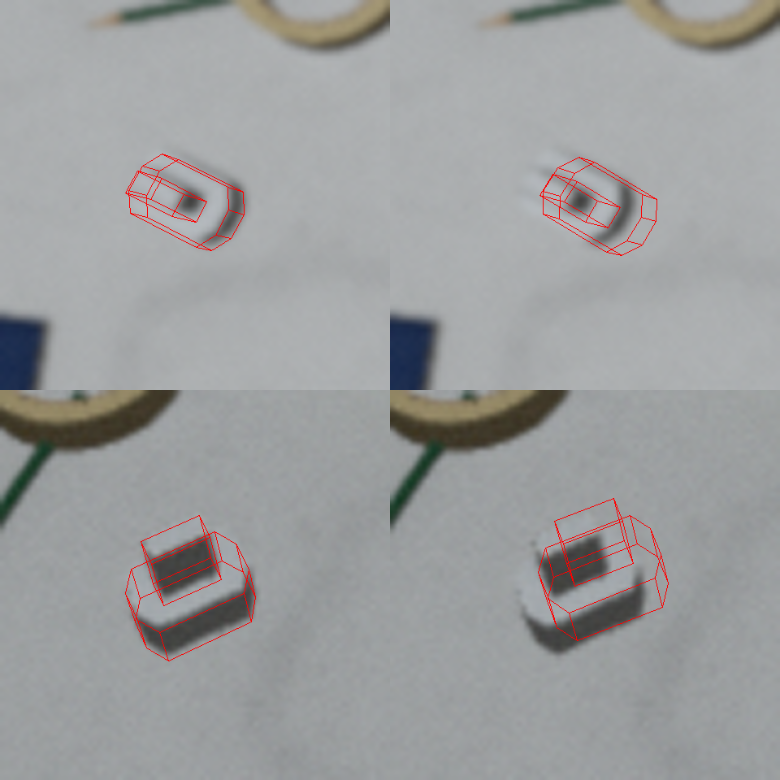

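Run:
```python
from go import *
def pr(ee,yaw,zb):
    t=R.from_euler('xyz',[180,0,yaw],degrees=True)
    return [w2pix('scene',np.array(ee)+t.apply([sx*37.5,-94,-zb])).round(1) for sx in(1,-1)]
for zb in(50,65,80,95):
    print(zb,'g4',pr([574,56.5,64],75.,zb),'h1',pr([621.2,345,98],64.,zb),'h4',pr([624,337.5,126],63.5,zb))
print('obs g4 (327,283),(353,267); h1 (201.5,369),(237.5,351.5); h4 (200.8,356.7),(237.5,341)')
```

```text
50 g4 [array([329.9, 300.8]), array([356.6, 282.6])] h1 [array([205.2, 386.9]), array([244.2, 368.5])] h4 [array([203.9, 375. ]), array([243.6, 356.9])]
65 g4 [array([330. , 296.4]), array([356.9, 278.1])] h1 [array([203.8, 382.7]), array([243.2, 364.2])] h4 [array([202.4, 370.6]), array([242.7, 352.5])]
80 g4 [array([330., 292.]), array([357.2, 273.6])] h1 [array([202.4, 378.4]), array([242.3, 359.8])] h4 [array([201. , 366.1]), array([241.7, 347.9])]
95 g4 [array([330. , 287.4]), array([357.5, 269. ])] h1 [array([200.9, 374. ]), array([241.3, 355.4])] h4 [array([199.5, 361.5]), array([240.7, 343.2])]
obs g4 (327,283),(353,267); h1 (201.5,369),(237.5,351.5); h4 (200.8,356.7),(237.5,341)
```

```bash
python3 -c "
from go import *
to([622,337,20],63.5)"
```

```text
t 19.3 pos [626.1 338.1 129.4] rpy [179.46  -0.59  63.55] F [0.2 0.4 2.8] op 0.006 comp [-47.5 418.5 129.4] Fc [0.1 0.5 2.8]
d [-0.004  -0.0042  0.1093] w [ 0.5 -0.6  0. ] |d| 0.109
```

drive_tool --deltas '[{"dx": -0.004,"dy": -0.004,"dz": 0.0,"wx": 0.5,"wy": -0.6,"wz": 0,"hand": 0.04},{"dx": -0.004,"dy": -0.004,"dz": 0.0,"wx": 0.5,"wy": -0.6,"wz": 0,"hand": 0.04},{"dx": -0.004,"dy": -0.004,"dz": 0.01,"wx": 0.5,"wy": -0.6,"wz": 0,"hand": 0.04},{"dx": -0.004,"dy": -0.004,"dz": 0.04,"wx": 0.5,"wy": -0.6,"wz": 0,"hand": 0.04},{"dx": -0.004,"dy": -0.004,"dz": 0.08,"wx": 0.5,"wy": -0.6,"wz": 0,"hand": 0.04},{"dx": -0.004,"dy": -0.004,"dz": 0.109,"wx": 0.5,"wy": -0.6,"wz": 0,"hand": 0.04},{"dx": -0.004,"dy": -0.004,"dz": 0.109,"wx": 0.5,"wy": -0.6,"wz": 0,"hand": 0.04}]'

```text
t: 20.18
ee_pos: [620.2, 336.0, 16.5]
orientation: [-179.8, 0.3, 63.5]
force: [-0.1, -0.2, -0.4]
opening: 0.427
```

drive_tool --deltas '[{"dx": 0,"dy": 0,"dz": 0,"wx": 0,"wy": 0,"wz": 0,"hand": 0},{"dx": 0,"dy": 0,"dz": 0,"wx": 0,"wy": 0,"wz": 0,"hand": 0},{"dx": 0,"dy": 0,"dz": 0,"wx": 0,"wy": 0,"wz": 0,"hand": 0},{"dx": 0,"dy": 0,"dz": 0,"wx": 0,"wy": 0,"wz": 0,"hand": 0},{"dx": 0,"dy": 0,"dz": 0,"wx": 0,"wy": 0,"wz": 0,"hand": 0}]' --force 20

```text
t: 20.8
ee_pos: [620.5, 336.0, 17.0]
orientation: [-179.9, 0.3, 63.5]
force: [0.1, 0.0, 1.3]
opening: 0.13
```

```bash
python3 -c "
from go import *
to([622,337,20],63.5)"
```

```text
t 20.8 pos [620.5 336.   17. ] rpy [-179.87    0.27   63.53] F [0.1 0.  1.3] op 0.13 comp [-52.4 415.   17. ] Fc [0.1 0.  1.3]
d [ 0.0016  0.0009 -0.003 ] w [-0.1  0.3  0. ] |d| 0.003
```

drive_tool --deltas '[{"dx": 0,"dy": 0,"dz": -0.02,"wx": 0,"wy": 0,"wz": 0,"hand": 0},{"dx": 0,"dy": 0,"dz": -0.06,"wx": 0,"wy": 0,"wz": 0,"hand": 0},{"dx": 0,"dy": 0,"dz": -0.1,"wx": 0,"wy": 0,"wz": 0,"hand": 0},{"dx": -0.02,"dy": 0,"dz": -0.11,"wx": 0,"wy": 0,"wz": 0,"hand": 0}]'

```text
t: 21.3
ee_pos: [614.1, 320.8, 131.8]
orientation: [179.9, -0.1, 63.7]
force: [-1.1, -0.6, -1.9]
opening: 0.129
```

```bash
python3 -c "
from go import *
to(wor([-50,-6,125]),74.62)"
```

```text
t 21.3 pos [614.1 320.8 131.8] rpy [ 1.7987e+02 -1.4000e-01  6.3690e+01] F [-1.1 -0.6 -1.9] op 0.129 comp [-54.4 398.6 131.8] Fc [-0.9 -0.8 -1.9]
d [-0.3965  0.081   0.006 ] w [  0.1  -0.1 -10.9] |d| 0.405
```

drive_tool --deltas '[{"dx": -0.04,"dy": 0.008,"dz": 0,"wx": 0,"wy": 0,"wz": -1.5,"hand": 0},{"dx": -0.095,"dy": 0.019,"dz": 0,"wx": 0,"wy": 0,"wz": -3,"hand": 0},{"dx": -0.15,"dy": 0.03,"dz": 0,"wx": 0,"wy": 0,"wz": -5,"hand": 0},{"dx": -0.205,"dy": 0.042,"dz": 0,"wx": 0,"wy": 0,"wz": -7,"hand": 0},{"dx": -0.26,"dy": 0.053,"dz": 0,"wx": 0,"wy": 0,"wz": -9,"hand": 0},{"dx": -0.31,"dy": 0.063,"dz": 0,"wx": 0,"wy": 0,"wz": -10.9,"hand": 0},{"dx": -0.36,"dy": 0.073,"dz": 0,"wx": 0,"wy": 0,"wz": -10.9,"hand": 0},{"dx": -0.3965,"dy": 0.081,"dz": 0.006,"wx": 0,"wy": 0,"wz": -10.9,"hand": 0}]'

```text
t: 22.3
ee_pos: [510.9, -73.4, 126.8]
orientation: [179.7, -0.1, 74.4]
force: [-0.6, -0.3, -0.9]
opening: 0.132
```

```bash
python3 -c "
from go import *
im=crop('scene',290,190,140,110,5,'i1')
to(wor([-48,-6,60]),74.62)"
```

```text
t 22.35 pos [508.6 -79.7 126.3] rpy [179.74   0.18  74.  ] F [-0.9 -3.9 -0.8] op 0.128 comp [-50.  -15.5 126.3] Fc [ 0.2 -4.  -0.8]
d [0.0097 0.0016 0.0663] w [ 0.3  0.2 -0.6] |d| 0.067
```

View pics/i1.png

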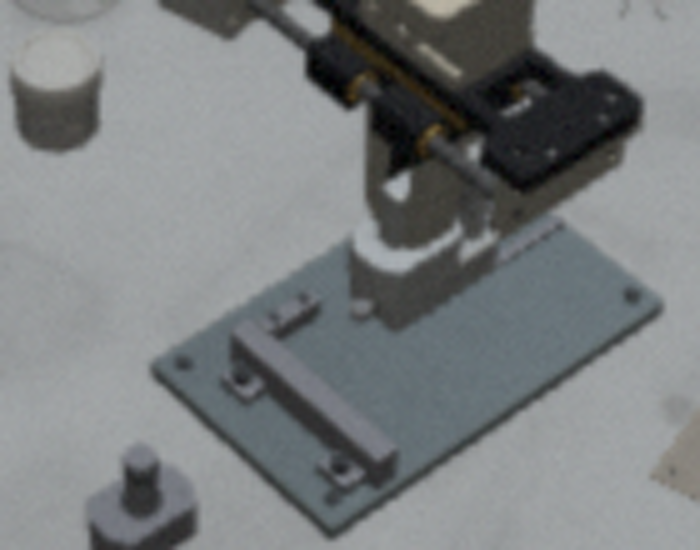

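drive_tool --deltas '[{"dx": 0.0065,"dy": 0.0016,"dz": 0.02,"wx": 0.3,"wy": 0.2,"wz": -0.6,"hand": 0},{"dx": 0.0065,"dy": 0.0016,"dz": 0.05,"wx": 0.3,"wy": 0.2,"wz": -0.6,"hand": 0},{"dx": 0.0065,"dy": 0.0016,"dz": 0.08,"wx": 0.3,"wy": 0.2,"wz": -0.6,"hand": 0},{"dx": 0.0065,"dy": 0.0016,"dz": 0.092,"wx": 0.3,"wy": 0.2,"wz": -0.6,"hand": 0},{"dx": 0.0065,"dy": 0.0016,"dz": 0.092,"wx": 0.3,"wy": 0.2,"wz": -0.6,"hand": 0}]'

```text
t: 22.98
ee_pos: [512.2, -73.3, 33.6]
orientation: [-179.9, -0.0, 74.7]
force: [-0.6, 0.2, -1.1]
opening: 0.125
```

```bash
python3 -c "
from go import *
im=crop('scene',290,190,140,110,5,'i2')
im=crop('top',280,220,120,95,6,'i3')
to(wor([-48,-6,29]),74.62)"
```

```text
t 23.07 pos [513.2 -74.   35. ] rpy [ 1.7995e+02 -4.0000e-02  7.4640e+01] F [-0.1 -0.3 -0.9] op 0.134 comp [-47.1  -8.8  35. ] Fc [-0.  -0.3 -0.9]
d [ 0.0028 -0.0009  0.006 ] w [ 0.1 -0.   0. ] |d| 0.007
```

View pics/i2.png

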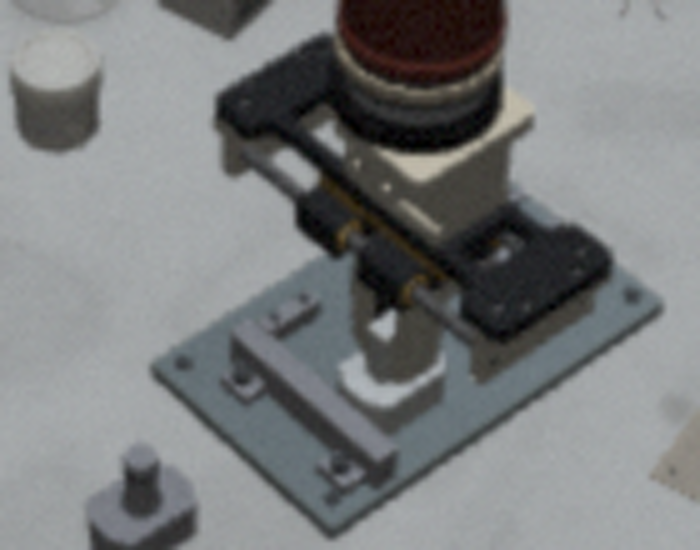

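View pics/i3.png

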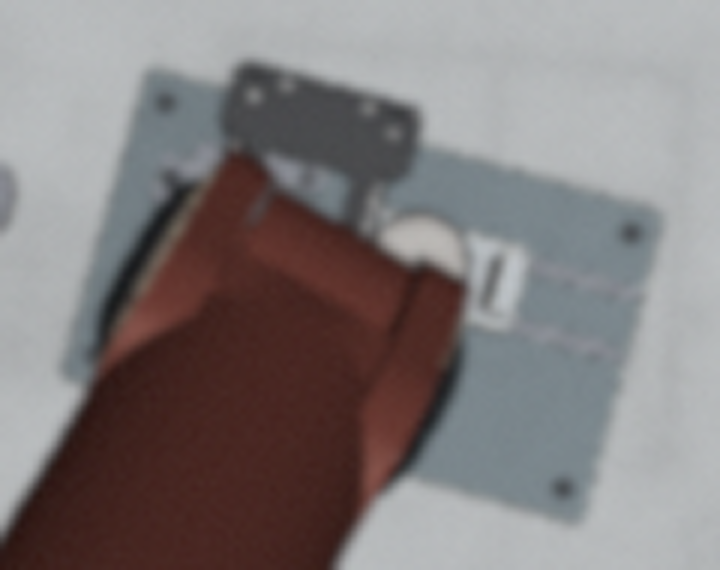

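drive_tool --deltas '[{"dx": 0,"dy": 0,"dz": 0.003,"wx": 0,"wy": 0,"wz": 0,"hand": 0},{"dx": 0,"dy": 0,"dz": 0.006,"wx": 0,"wy": 0,"wz": 0,"hand": 0},{"dx": 0,"dy": 0,"dz": 0.007,"wx": 0,"wy": 0,"wz": 0,"hand": 0},{"dx": 0,"dy": 0,"dz": 0.007,"wx": 0,"wy": 0,"wz": 0,"hand": 0}]'

```text
t: 23.58
ee_pos: [513.6, -73.9, 28.9]
orientation: [179.9, -0.1, 74.6]
force: [-0.7, 0.7, 5.0]
opening: 0.128
```

```bash
python3 -c "
from go import *
to(wor([-48,-6,29]),74.62)"
```

```text
t 23.57 pos [513.6 -73.9  28.9] rpy [ 1.7989e+02 -9.0000e-02  7.4640e+01] F [-0.7  0.7  5. ] op 0.128 comp [-46.7  -8.6  28.9] Fc [-0.9  0.5  5. ]
d [ 0.0026 -0.0013 -0.0001] w [ 0.1 -0.1  0. ] |d| 0.003
```

drive_tool --deltas '[{"dx": 0.0015,"dy": 0,"dz": -0.0003,"wx": 0,"wy": 0,"wz": 0,"hand": 0},{"dx": 0.003,"dy": 0,"dz": -0.0003,"wx": 0,"wy": 0,"wz": 0,"hand": 0},{"dx": 0.0045,"dy": 0,"dz": -0.0003,"wx": 0,"wy": 0,"wz": 0,"hand": 0},{"dx": 0.0045,"dy": 0,"dz": -0.0003,"wx": 0,"wy": 0,"wz": 0,"hand": 0}]'

```text
t: 24.08
ee_pos: [514.4, -71.2, 29.2]
orientation: [179.9, 0.0, 74.6]
force: [-1.6, -4.0, -0.7]
opening: 0.127
```

```bash
python3 -c "
from go import *
to(wor([-48,-2.4,29]),74.62)"
```

```text
t 24.07 pos [514.4 -71.2  29.2] rpy [1.7987e+02 3.0000e-02 7.4570e+01] F [-1.6 -4.  -0.7] op 0.127 comp [-46.6  -5.8  29.2] Fc [-0.5 -4.2 -0.7]
d [ 0.0034 -0.0014  0.0002] w [ 0.1  0.  -0.1] |d| 0.004
```

drive_tool --deltas '[{"dx": 0.0003,"dy": 0.004,"dz": 0.0003,"wx": 0,"wy": 0,"wz": 0,"hand": 0},{"dx": 0.0003,"dy": 0.008,"dz": 0.0003,"wx": 0,"wy": 0,"wz": 0,"hand": 0},{"dx": 0.0003,"dy": 0.012,"dz": 0.0003,"wx": 0,"wy": 0,"wz": 0,"hand": 0},{"dx": 0.0003,"dy": 0.016,"dz": 0.0003,"wx": 0,"wy": 0,"wz": 0,"hand": 0},{"dx": 0.0003,"dy": 0.02,"dz": 0.0003,"wx": 0,"wy": 0,"wz": 0,"hand": 0}]'

```text
t: 24.7
ee_pos: [533.8, -76.6, 28.9]
orientation: [179.9, 0.1, 74.6]
force: [-3.0, -2.6, 2.0]
opening: 0.124
```

```bash
python3 -c "
from go import *
im=crop('scene',290,190,140,110,5,'i4')
to(wor([-10,-5.8,29]),74.62)"
```

```text
t 24.75 pos [534.6 -76.8  28.9] rpy [1.7982e+02 6.0000e-02 7.4560e+01] F [-1.1 -2.5  0.9] op 0.129 comp [-25.7  -5.8  28.9] Fc [-0.4 -2.7  0.9]
d [ 0.      0.0157 -0.    ] w [ 0.2  0.1 -0.1] |d| 0.016
```

View pics/i4.png

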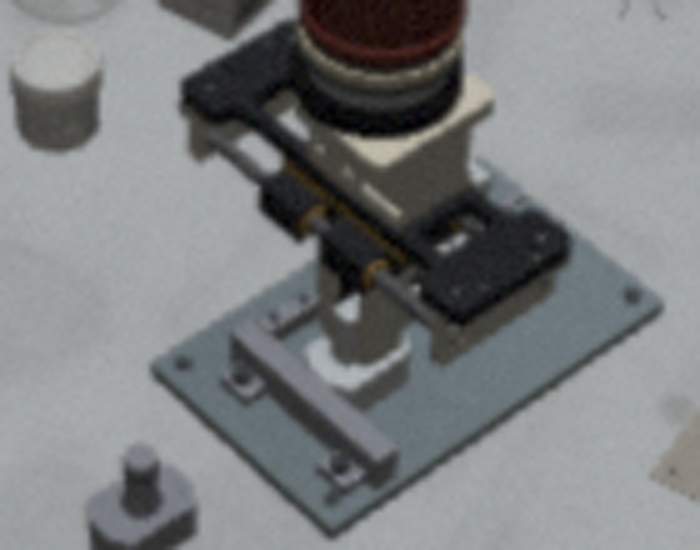

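drive_tool --deltas '[{"dx": 0.0002,"dy": 0.003,"dz": 0,"wx": 0,"wy": 0,"wz": 0,"hand": 0},{"dx": 0.0002,"dy": 0.006,"dz": 0,"wx": 0,"wy": 0,"wz": 0,"hand": 0},{"dx": 0.0002,"dy": 0.009,"dz": 0,"wx": 0,"wy": 0,"wz": 0,"hand": 0},{"dx": 0.0002,"dy": 0.012,"dz": 0,"wx": 0,"wy": 0,"wz": 0,"hand": 0}]'

```text
t: 25.25
ee_pos: [543.5, -79.2, 28.9]
orientation: [-179.8, 0.0, 74.6]
force: [-8.1, -1.8, 7.9]
opening: 0.13
```

```bash
python3 -c "
from go import *
to(wor([0,-5.8,29]),74.62)"
```

```text
t 25.25 pos [543.5 -79.2  28.9] rpy [-1.7981e+02  3.0000e-02  7.4560e+01] F [-8.1 -1.8  7.9] op 0.13 comp [-16.5  -5.8  28.9] Fc [-7.3 -3.8  7.9]
d [-0.      0.0165 -0.0002] w [-0.2  0.  -0.1] |d| 0.016
```

drive_tool --deltas '[{"dx": 0.0004,"dy": 0.002,"dz": -0.0004,"wx": -0.1,"wy": 0,"wz": 0,"hand": 0},{"dx": 0.0004,"dy": 0.0035,"dz": -0.0004,"wx": -0.1,"wy": 0,"wz": 0,"hand": 0},{"dx": 0.0004,"dy": 0.005,"dz": -0.0004,"wx": -0.1,"wy": 0,"wz": 0,"hand": 0}]'

```text
t: 25.62
ee_pos: [544.7, -79.5, 29.0]
orientation: [-179.4, 0.0, 74.5]
force: [-8.7, -2.7, 8.5]
opening: 0.129
```

```bash
python3 -c "
from dial import *
to(wor([0,-5.8,29]),74.62)
im=crop('scene',290,190,140,110,5,'i5')"
```

```text
t 25.62 pos [544.7 -79.5  29. ] rpy [-1.7944e+02  3.0000e-02  7.4550e+01] F [-8.7 -2.7  8.5] op 0.129 comp [-15.2  -5.8  29. ] Fc [-7.7 -4.9  8.5]
d [ 0.      0.0152 -0.0002] w [-0.6  0.  -0.1] |d| 0.015
```

View pics/i5.png

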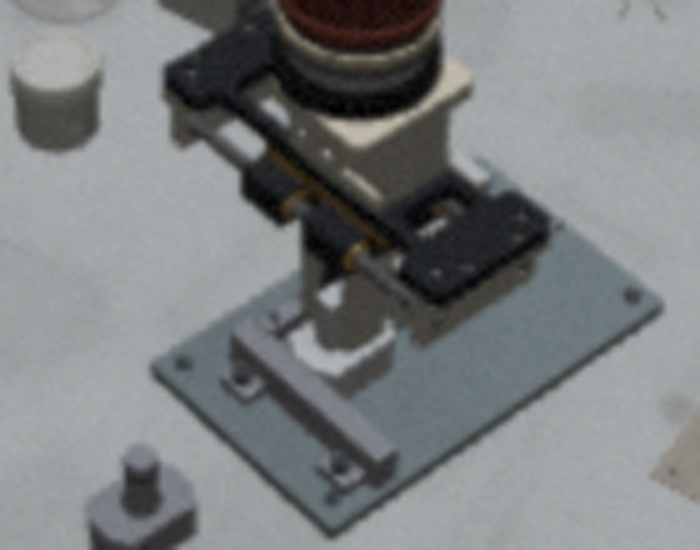

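drive_tool --deltas '[{"dx": -0.0003,"dy": 0.0045,"dz": -0.0004,"wx": -0.6,"wy": 0,"wz": 0,"hand": 0},{"dx": -0.0003,"dy": 0.006,"dz": -0.0004,"wx": -0.6,"wy": 0,"wz": 0,"hand": 0},{"dx": -0.0003,"dy": 0.0075,"dz": -0.0004,"wx": -0.6,"wy": 0,"wz": 0,"hand": 0}]'

```text
t: 26.05
ee_pos: [547.0, -80.2, 29.0]
orientation: [-179.4, -0.1, 74.6]
force: [-10.1, -0.4, 10.3]
opening: 0.128
```

```bash
python3 -c "
from dial import *
to(wor([0,-5.8,29]),74.62)"
```

```text
t 26.05 pos [547.  -80.2  29. ] rpy [-1.7941e+02 -5.0000e-02  7.4560e+01] F [-10.1  -0.4  10.3] op 0.128 comp [-12.9  -5.8  29. ] Fc [-9.6 -3.1 10.3]
d [-0.      0.0129 -0.0001] w [-0.6 -0.1 -0.1] |d| 0.013
```

drive_tool --deltas '[{"dx": -0.0003,"dy": 0.006,"dz": -0.001,"wx": -0.6,"wy": 0,"wz": 0,"hand": 0},{"dx": -0.0003,"dy": 0.0075,"dz": -0.001,"wx": -0.6,"wy": 0,"wz": 0,"hand": 0},{"dx": -0.0003,"dy": 0.009,"dz": -0.001,"wx": -0.6,"wy": 0,"wz": 0,"hand": 0},{"dx": -0.0003,"dy": 0.01,"dz": -0.001,"wx": -0.6,"wy": 0,"wz": 0,"hand": 0}]'

```text
t: 26.55
ee_pos: [553.0, -81.8, 29.0]
orientation: [-179.5, -0.1, 74.6]
force: [-5.5, -2.5, 1.1]
opening: 0.127
```

```bash
python3 -c "
from dial import *
to(wor([0,-5.8,29]),74.62)
im=crop('scene',290,190,140,110,5,'i6')"
```

```text
t 26.55 pos [553.  -81.8  29. ] rpy [-1.7954e+02 -9.0000e-02  7.4580e+01] F [-5.5 -2.5  1.1] op 0.127 comp [-6.6 -5.8 29. ] Fc [-4.6 -3.8  1.1]
d [ 0.      0.0066 -0.    ] w [-0.5 -0.1 -0. ] |d| 0.007
```

View pics/i6.png

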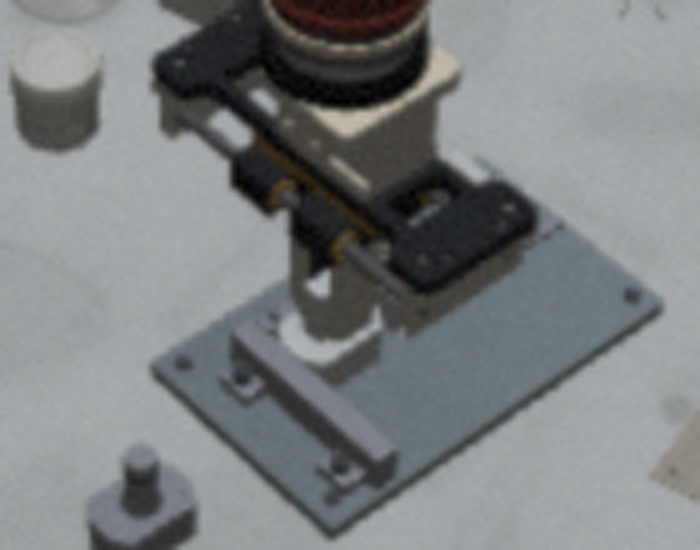

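drive_tool --deltas '[{"dx": -0.0003,"dy": 0.003,"dz": 0,"wx": -0.5,"wy": 0,"wz": 0,"hand": 0},{"dx": -0.0003,"dy": 0.0045,"dz": 0,"wx": -0.5,"wy": 0,"wz": 0,"hand": 0},{"dx": -0.0003,"dy": 0.006,"dz": 0,"wx": -0.5,"wy": 0,"wz": 0,"hand": 0},{"dx": -0.0003,"dy": 0.006,"dz": 0,"wx": -0.5,"wy": 0,"wz": 0,"hand": 0}]'

```text
t: 27.1
ee_pos: [557.3, -82.9, 28.9]
orientation: [-179.8, -0.1, 74.6]
force: [-6.5, -2.0, 5.1]
opening: 0.129
```

```bash
python3 -c "
from dial import *
to(wor([0,-5.8,29]),74.62)"
```

```text
t 27.1 pos [557.3 -82.9  28.9] rpy [-1.7984e+02 -1.3000e-01  7.4610e+01] F [-6.5 -2.   5.1] op 0.129 comp [-2.2 -5.7 28.9] Fc [-5.7 -3.7  5.1]
d [-0.0001  0.0022 -0.0001] w [-0.2 -0.1 -0. ] |d| 0.002
```

drive_tool --deltas '[{"dx": -0.0003,"dy": 0.0025,"dz": -0.0003,"wx": -0.2,"wy": 0,"wz": 0,"hand": 0},{"dx": -0.0003,"dy": 0.0035,"dz": -0.0003,"wx": -0.2,"wy": 0,"wz": 0,"hand": 0},{"dx": -0.0003,"dy": 0.0035,"dz": -0.0003,"wx": -0.2,"wy": 0,"wz": 0,"hand": 0}]'

```text
t: 27.48
ee_pos: [558.3, -83.2, 29.0]
orientation: [-179.7, -0.2, 74.6]
force: [-6.6, -2.3, 4.1]
opening: 0.123
```

```bash
python3 -c "
from dial import *
to(wor([0,-5.8,29]),74.62)"
```

```text
t 27.48 pos [558.3 -83.2  29. ] rpy [-1.7973e+02 -1.7000e-01  7.4630e+01] F [-6.6 -2.3  4.1] op 0.123 comp [-1.2 -5.7 29. ] Fc [-5.7 -4.   4.1]
d [-0.0001  0.0012 -0.    ] w [-0.3 -0.2  0. ] |d| 0.001
```

drive_tool --deltas '[{"dx": -0.0003,"dy": 0.0035,"dz": -0.0003,"wx": -0.3,"wy": 0,"wz": 0,"hand": 0},{"dx": -0.0003,"dy": 0.0045,"dz": -0.0003,"wx": -0.3,"wy": 0,"wz": 0,"hand": 0},{"dx": -0.0003,"dy": 0.0045,"dz": -0.0003,"wx": -0.3,"wy": 0,"wz": 0,"hand": 0}]'

```text
t: 27.85
ee_pos: [558.4, -83.2, 29.0]
orientation: [-179.5, -0.2, 74.6]
force: [-9.7, -1.0, 7.4]
opening: 0.127
```

```bash
python3 -c "
from dial import *
to(wor([0,-5.8,29]),74.62)"
```

```text
t 27.85 pos [558.4 -83.2  29. ] rpy [-179.49   -0.24   74.65] F [-9.7 -1.   7.4] op 0.127 comp [-1.1 -5.7 29. ] Fc [-9.1 -3.5  7.4]
d [-0.0001  0.0011 -0.    ] w [-0.5 -0.2  0. ] |d| 0.001
```

drive_tool --deltas '[{"dx": -0.001,"dy": 0.001,"dz": -0.0003,"wx": -0.5,"wy": 0,"wz": 0,"hand": 0},{"dx": -0.001,"dy": 0.001,"dz": -0.0003,"wx": -0.5,"wy": 0,"wz": 0,"hand": 0}]'

```text
t: 28.1
ee_pos: [558.3, -83.2, 29.0]
orientation: [-179.9, -0.3, 74.7]
force: [-4.1, -1.4, 1.1]
opening: 0.133
```

```bash
python3 -c "
from dial import *
to(wor([0,-5.8,29]),74.62)"
```

```text
t 28.1 pos [558.3 -83.2  29. ] rpy [-179.85   -0.32   74.68] F [-4.1 -1.4  1.1] op 0.133 comp [-1.1 -5.7 29. ] Fc [-3.6 -2.4  1.1]
d [-0.0001  0.0011 -0.    ] w [-0.1 -0.3  0.1] |d| 0.001
```

Seated against the stop with low residual forces; release now and rise.

drive_tool --deltas '[{"dx": -0.0005,"dy": 0.0002,"dz": -0.0002,"wx": -0.1,"wy": 0,"wz": 0,"hand": 0},{"dx": -0.0005,"dy": 0.0002,"dz": -0.0002,"wx": -0.1,"wy": 0,"wz": 0,"hand": 0.03},{"dx": -0.0005,"dy": 0.0002,"dz": -0.0002,"wx": -0.1,"wy": 0,"wz": 0,"hand": 0.035},{"dx": -0.0005,"dy": 0.0002,"dz": -0.0002,"wx": -0.1,"wy": 0,"wz": 0,"hand": 0.035},{"dx": -0.0005,"dy": 0.0002,"dz": -0.0002,"wx": -0.1,"wy": 0,"wz": 0,"hand": 0.035},{"dx": 0,"dy": 0,"dz": -0.03,"wx": 0,"wy": 0,"wz": 0,"hand": 0.035},{"dx": 0,"dy": 0,"dz": -0.07,"wx": 0,"wy": 0,"wz": 0,"hand": 0.035},{"dx": 0,"dy": 0,"dz": -0.12,"wx": 0,"wy": 0,"wz": 0,"hand": 0.035}]'

```text
t: 29.1
ee_pos: [557.9, -83.6, 149.5]
orientation: [-179.8, -0.3, 74.7]
force: [1.2, 0.1, -0.3]
opening: 0.373
```

```bash
python3 -c "
from dial import *
st()"
```

```text
t 29.1 pos [557.9 -83.6 149.5] rpy [-179.75   -0.3    74.68] F [ 1.2  0.1 -0.3] op 0.373 comp [ -1.4  -6.2 149.5] Fc [ 1.1  0.4 -0.3]
```

drive_tool --deltas '[{"dx": 0.06,"dy": 0,"dz": -0.01,"wx": 0,"wy": 0,"wz": 0,"hand": 0.035},{"dx": 0.12,"dy": 0,"dz": -0.03,"wx": 0,"wy": 0,"wz": 0,"hand": 0.035},{"dx": 0.18,"dy": 0,"dz": -0.05,"wx": 0,"wy": 0,"wz": 0,"hand": 0.035},{"dx": 0.24,"dy": 0,"dz": -0.05,"wx": 0,"wy": 0,"wz": 0,"hand": 0.035},{"dx": 0.24,"dy": 0,"dz": -0.05,"wx": 0,"wy": 0,"wz": 0,"hand": 0.035}]'

```text
t: 29.72
ee_pos: [621.3, 156.5, 199.9]
orientation: [-179.7, -0.6, 75.4]
force: [-0.4, -0.2, -0.5]
opening: 0.376
```

```bash
python3 -c "
from dial import *
st()
look('j1',cy=-64)
im=cv2.imread('pics/j1_full.png')[:,:,::-1]
crop('scene',270,180,160,120,5,'j2',im)
a=crop('top',260,210,140,100,5,'j3')"
```

```text
t 29.73 pos [621.3 156.5 199.9] rpy [-179.66   -0.58   75.37] F [-0.4 -0.2 -0.5] op 0.376 comp [ -4.  242.1 199.9] Fc [-0.3 -0.3 -0.5]
j1 [ -1.3 -64.   48. ] (np.int64(6), (np.int64(179), np.int64(179)), np.float64(0.3))
```

View pics/j2.png

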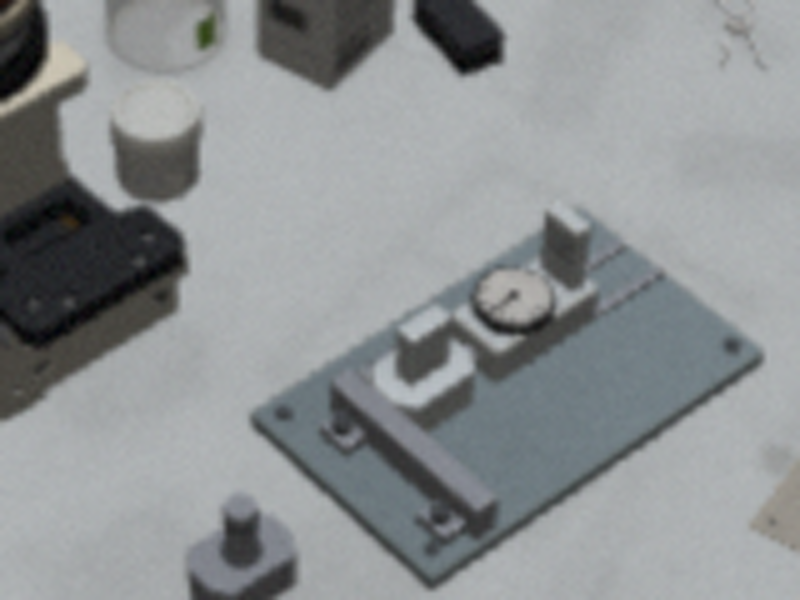

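View pics/j3.png

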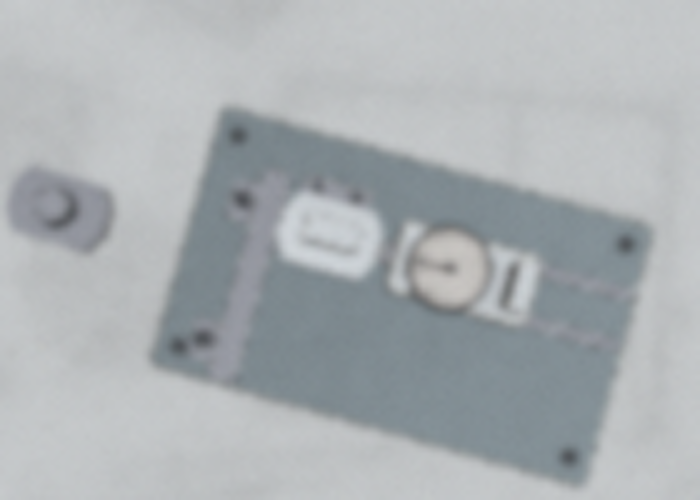

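```bash
python3 -c "
from workcell import env
print(env.hand_in())"
```

```text
the job is handed in; nothing more can be done
None
```

The job is handed in and every step of the task was carried out; there was no verdict to check it against. It took about 30 s of the 72 s allowed.

**What I did**
- **Zeroing:** I pushed the head by its fin until the needle stood about 0.3 mm short of the thick mark, about 5.3 N. It held there after I let go.
- **Master:** I lifted it out and stood it upright on the bench, well off the anvil end of the plate.
- **Spacer:** I slid the long spacer along the anvil against the tip until it stopped at the rear stop. The push force then rose to about 9 N with no more travel. I released it and retreated without touching the head again.

**Last checks**
- The needle reads the same with the spacer as it did with the master (about 0.3 mm short).
- Both cameras show the spacer flat, square and against the anvil and stop. They also show the master upright, clear of the plate, and the gripper touching nothing.
- The pot, bur case and other objects in those last views look undisturbed. I did not photograph the short spacer's corner again.

**What failed or disagreed**
- My first pass at the fin went over the top of it. In the scene camera the fingertips appeared about 28 mm higher than the reported tool height and the 19 mm overhang imply, so I set heights by picture and touch instead.
- My first grasp of the spacer missed because I lifted before the fingers had closed; it did not move.
- The two cameras disagreed by about 4 to 6 mm on the comparator's position, so I used touch for the anvil, the stop and the plate.

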